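# Retire the spent bayonet cartridges of a bathroom water filter

## Robot

A 6-joint arm with a two-finger parallel gripper is mounted at the origin on the work surface. World frame = base frame: x ahead of the robot, y to its left, z up, the work surface at z = 0. Lengths are in m, angles in rad, forces in N, time in s.
With the tool pointing down it reaches from about 0.35 to 0.775 m from the base axis. Payload 7.3 kg.
Tool frame: the origin (TCP) lies on the front face of the gripper's body, between the roots of the fingers; the fingertips stand 66 mm ahead of it and the grasp point (between the pads) lies 47 mm ahead of it; z points along the fingers, y is the direction in which the jaws open and shut (so a half turn about z gives the same grasp; the last joint's range is limited). The gripper opens to 92 mm and grips with 3 to 60 N. Pads are 19 mm wide; open, the fingers measure 130 mm over their backs; the gripper's body (75 mm by 190 mm) begins 47 mm behind the grasp point.
Start: joints at [-1.432, 0.342, 1.524, -0, 1.275, -0.146], TCP at [0.148, -0.504, 0.292] pointing down, gripper open.
Joint ranges: [-2.53, 2.53], [-0.77, 2.02], [0.04, 2.7], [-1, 4.14], [0.28, 2.66], [-3.11, 3.11]. Speed limits (rad/s): [2.57, 2.57, 3.14, 3.14, 3.14, 3.14].

## Interface

Orientations are given as [roll, pitch, yaw] about the fixed x, y, z axes, in that order (R = Rz(yaw) Ry(pitch) Rx(roll)).
In Python, from cell import observe, read_camera, hand_in, search_frame, tip_of gives the robot as it stands. The module is installed in compiled form; this text tells all that it offers.
- The arm moves only by the tool apply_moves, never from a script. Its argument "motion" is a list of rows, each an object with "offset": the shift along the tool's x, y, z in mm, a list of three; "rotation": the turn, a rotation vector about the tool's x, y, z in rad, a list of three. In form: [{"offset": [x, y, z], "rotation": [rx, ry, rz]}, ...]. A call has 1 to 12 rows; each row shifts and turns the pose as measured when the row begins, along the tool's axes as they then stand; what a row does not reach is not made up. A row lasts 1/12 s, in which the tool goes at most 41.7 mm and 7.16 degrees, less where a joint would pass 70% of its speed; a pose out of reach is approached as far as the arm can. A call with a gripper value outside its range is refused whole. "grip" is the closure, from 0 (fully open) to 1 (shut), set as the call begins (left out, the last holds). The fingers move at their own pace and stop on an object; "grip_force" is the grip in N (left out, the last holds). Time passes only in rows, so rows that do not move let the fingers close. It gives the time, the measured TCP pose, the force and the opening at its end, in the units of the state.
- observe(): the state, without advancing time (a new reading comes with each control period).
- read_camera(name): name is "scene" or "side" or "wrist"; returns a dict with "img" (480x640x3 uint8, red, green, blue), "camera_matrix" (3x3 intrinsics, pixels), "R" (3x3) and "t" (3): a world point X has camera coordinates R X + t; the wrist camera has in their place "tool_from_camera" (4x4, takes a point from camera to tool coordinates, whose origin is the TCP and whose axes are the flange's). Camera axes: x right, y down, z forward; pixel columns grow to the right and rows downward; lengths in m; the calibration is good to about 2 mm. A picture is of the moment at which its call begins: read the wrist's pose just before it. There is no depth.
- hand_in(): hands the job in, once; it reports no verdict.
Trained networks look in a picture, given as the dict that the camera call returned (one of the last four; its "shot" number tells which), for a name from the list of things; names that differ only in an ending like _2 or _b are one class to them, and where a whole thing is asked for, a point or a joint stands for the part that bears it (a point fixed in the world has none). Each returns a list of dicts, best first, with "score" (0 to 1); they miss things now and then, are a little off and sometimes report something else, mostly with a low value. They report only what shows in the picture. A call takes as long as a camera call.
- search_frame(query, picture): "location" ([x, y, z] in m, in world coordinates, good to about 4 mm: the middle of the surface that is visible of it).
- tip_of(query, picture): "location" ([x, y, z] in m, in world coordinates, good to about 4 mm: a listed point, or the origin of a listed thing).
The state is a dict: "time": time; "qpos": joint angles; "qvel": joint speeds; "joint_efforts": joint torques, N m; "tool_pos": TCP position; "tool_rot": TCP orientation; "contact_force": force on the tool from outside, world axes, zero at the start; "torque": the same for the moment, N m; "opening": finger opening in m.
Only numpy, scipy, OpenCV 4.12 (cv2) and the standard library are available. Lean on these libraries where they do the work, as an engineer would, in place of code of your own. Each camera call takes 0.05 s, during which the arm holds its last target.

## Task

Take the water filter on the bathroom counter out of service: first press its pressure-release plunger fully down, then turn each spent cartridge anticlockwise until it unlocks, lift it out and stand it, grip bar up, in a cell of its own in the wooden crate. When all are out, lay the grey cover squarely over the three ports and press down on both of its ends until it sits fully home on the deck, pushing the rubber pads in only through the cover. Leave the toiletries where they are.

Things in the scene. Friction and masses are not known exactly. Their poses are not given: they have to be found in the camera images.
- console: White counter-top water filter console, fixed: 100 mm deep (x), 330 mm wide (y from -140 to +190 mm), deck 60 mm above the counter. Origin on the counter under the middle port; x is its front-to-back axis, y along the row of three ports.
- deck (a point): Centre of the deck surface, at the middle port, 60 mm above the counter; the seated cover is centred here inside a low rim (5.5 mm tall, about 6 mm of play all round), its y axis along the console's (either way round).
- plunger_top (a point): Top of the steel pressure-release plunger head (28 mm across) on the console's +y end, 158 mm from the deck centre, standing 26 mm above the deck at rest; it presses straight down, in a grey housing 44 mm across and 12 mm tall.
- plunger (a joint): Plunger travel, 0 up to 0.010 m fully down at its stop; spring return, about 8 N at the stop.
- port_1 (a point): Centre of keyhole port 1 on the deck surface, 75 mm to -y of the deck centre; its slot (56 long, 17 wide; the hole for the neck is 25 mm square) lies along the console's x axis. The lug hangs below the 8 mm thick deck.
- port_2 (a point): Centre of keyhole port 2 on the deck surface, at the deck centre; its slot (56 long, 17 wide; the hole for the neck is 25 mm square) lies along the console's x axis. The lug hangs below the 8 mm thick deck.
- port_3 (a point): Centre of keyhole port 3 on the deck surface, 75 mm to +y of the deck centre; its slot (56 long, 17 wide; the hole for the neck is 25 mm square) lies along the console's x axis. The lug hangs below the 8 mm thick deck.
- cartridge_1: Spent cartridge (may be absent) in port 1. White cylinder 40 mm across, 60 tall; on top a grey grip bar 44 long, 14 thick, 30 tall, its top 90 mm above the origin. Origin: on the axis at the cylinder's underside, which rests on the deck while fitted; z up, x along the bar. Below: neck 20 mm across, 9.5 long, then a lug 44 long (parallel to the bar), 8 wide, down to 15.5 mm below the origin.
- cartridge_2: The same kind of cartridge, in port 2 (may be absent); 0.17 to 0.35 kg. Fitted and locked, the bar starts 60 to 75 degrees clockwise (seen from above) of the console's x axis; locked, it cannot be lifted. Turned anticlockwise until the bar lies along the console's x axis (within 8 degrees) it lifts straight out; an end stop lies about 5 degrees beyond that. It turns easily.
- cartridge_3: The same kind of cartridge, in port 3 (may be absent); locked and unlocked like cartridge 2.
- crate: Open wooden crate for the spent cartridges, fixed: 200 (x) x 75 (y) x 65 mm tall, 5 mm walls and floor, two dividers giving three cells in a row along x, each 60 x 65 mm inside. Origin under its centre. A cartridge stands in a cell with its bar up, may lean on the walls; cell centres lie at x = -65, 0 and +65 mm; its origin is then about 21 mm above the counter.
- cover: Grey flat cover plate for the deck, loose, about 0.22 kg: 75 (x) x 250 (y) x 6 mm, with an upright handle bar at its centre (along y, 70 long, 12 thick, top 40 mm above the underside). Origin: centre of its underside; z up. It may be knocked aside. Its two pressing spots (black dots on the upper face) lie 108 mm from the centre along y, one at each end; both ends are alike.
- pad_left (a joint): Black rubber sealing pad (60 x 10 mm, long side along x) on the deck, 108 mm to +y of the deck centre, 6 mm proud at the start. Value: how far it is pushed in, 0.006 m being flush. It stays where it is left; it bears the cover's weight, and pushing it takes about 6 N and a little more for speed. Press it through the cover.
- pad_right (a joint): The same for the right pad, 108 mm to -y of the deck centre.
- cream_jar: Bystander, loose: small closed jar, 60 mm across, 55 tall. Leave it where it is.
- tooth_mug: Bystander, loose: white tooth mug, 72 mm across, 100 tall. Leave it where it is.
- lotion_bottle: Bystander, loose: lotion bottle, 60 mm across, 170 tall. Leave it where it is.
- balm_jar: Bystander, loose: small amber jar, 52 mm across, 45 tall. Leave it where it is.
- talc_can: Bystander, loose: can, 56 mm across, 100 tall. Leave it where it is.
- hair_brush: Bystander, loose: flat wooden-handled brush lying on the counter. Leave it where it is.
- tumbler: Bystander, loose: tumbler, 68 mm across, 85 tall. Leave it where it is.

How it is judged:
By the outcome, as a careful person would: the job done as asked, in the order asked, and still so for the second after the job is handed in, with the robot touching nothing.
Of cartridge_1, cartridge_2, cartridge_3 only 2 to 3 are there at a start; the rules pass over those that are not, and their reading is None.
At some moment in a run one of cover may be knocked a few centimetres aside while the robot is not near it.
It also fails if it takes over 210 s, if anything falls off the work surface, if the arm or the gripper's body presses on something with over 40 N, if the wrist force passes 120 N, or if a joint passes its speed limit or range.

## Working session

There is one attempt and no reset: what is moved stays moved. The work goes in short steps, Python scripts to look and compute and a tool call to move; the robot and the scene stay as the last step left them, time stands still between calls to the robot, and variables do not carry over. Pictures are saved under pics/ and viewed, and the job is handed in when it is done.

Besides the shell and the picture viewer there is one more tool, called by a JSON object that holds its "method" and its "body", one argument or row to a line. apply_moves: Moves the arm, as the interface text tells. Its arguments: {"type":"object","properties":{"motion":{"type":"array"},"grip":{"type":"number"},"grip_force":{"type":"number"}},"required":["motion"]}

```bash
mkdir -p pics; python3 - <<'E'
from cell import *
import cv2
s=observe()
for k in s: print(k,s[k])
for n in ["scene","side","wrist"]:
    p=read_camera(n); cv2.imwrite(f"pics/a_{n}.png",p["img"][:,:,::-1]); 
    print(n,{k:v for k,v in p.items() if k!='img'})
    if n!="wrist" or 1:
        for q in ["deck","plunger_top","port_1","port_3","cartridge_1","crate","cover"]:
            print(q,[(round(r["score"],2),[round(float(x),3) for x in r["location"]]) for r in tip_of(q,p)][:4])
E
```

```text
time 0.0
qpos [-1.43200542e+00  3.42723124e-01  1.52500144e+00 -2.00645627e-05
  1.27538303e+00 -1.45993633e-01]
qvel [-0.00228028  0.00125583 -0.00133433 -0.00036047 -0.0006188   0.00048046]
joint_efforts [ 1.32117730e-03 -4.31239271e+01 -2.44222820e+01  7.18768453e-02
  5.58445835e-02 -1.37068182e-04]
tool_pos [ 0.14747732 -0.50355015  0.29155011]
tool_rot [-3.14009104e+00 -2.01403870e-04  2.84790246e-01]
contact_force [-0.25130036  0.4300253  -0.7020246 ]
torque [-0.01546877  0.02249152  0.02095006]
opening 0.09171829660384476
scene {'camera_matrix': array([[546.41880149,   0.        , 313.80375346],
       [  0.        , 546.41880149, 225.29273709],
       [  0.        ,   0.        ,   1.        ]]), 'R': array([[ 1.29526457e-01,  9.91575654e-01,  7.86690028e-04],
       [ 7.25076004e-01, -9.41731938e-02, -6.82199529e-01],
       [-6.76378360e-01,  8.89332980e-02, -7.31165633e-01]]), 't': array([-0.0911279 , -0.38706516,  1.47025713]), 'shot': 1}
deck [(0.56, [0.574, 0.011, 0.058]), (0.42, [0.754, -0.301, 0.003])]
plunger_top [(0.71, [0.588, 0.167, 0.084])]
port_1 [(0.64, [0.584
[... 1052 characters left out ...]
 [(0.84, [0.449, 0.342, 0.001])]
cover [(0.82, [0.469, -0.361, -0.001])]
wrist {'camera_matrix': array([[425.842833  ,   0.        , 322.93759088],
       [  0.        , 425.842833  , 243.20308364],
       [  0.        ,   0.        ,   1.        ]]), 'tool_from_camera': array([[-1.21397118e-04, -9.60703171e-01, -2.77577741e-01,
         7.41192834e-02],
       [ 9.99999845e-01, -2.67529339e-04,  4.88580910e-04,
         1.35866943e-03],
       [-5.43641419e-04, -2.77577638e-01,  9.60703055e-01,
        -9.22504619e-02],
       [ 0.00000000e+00,  0.00000000e+00,  0.00000000e+00,
         1.00000000e+00]]), 'shot': 3}
deck []
plunger_top []
port_1 []
port_3 []
cartridge_1 []
crate []
cover []
```

View pics/a_scene.png

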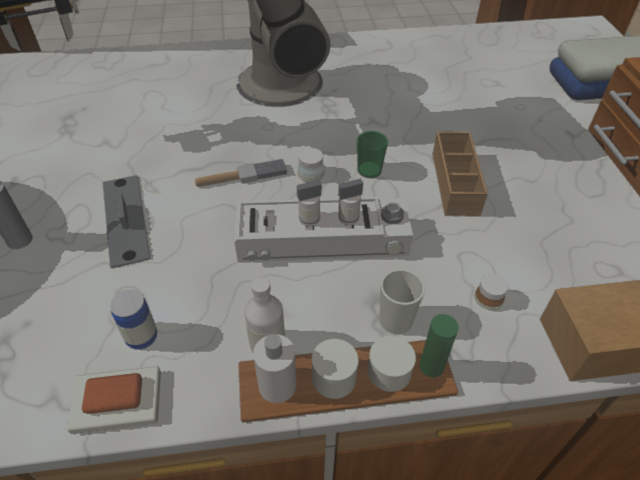

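View pics/a_side.png

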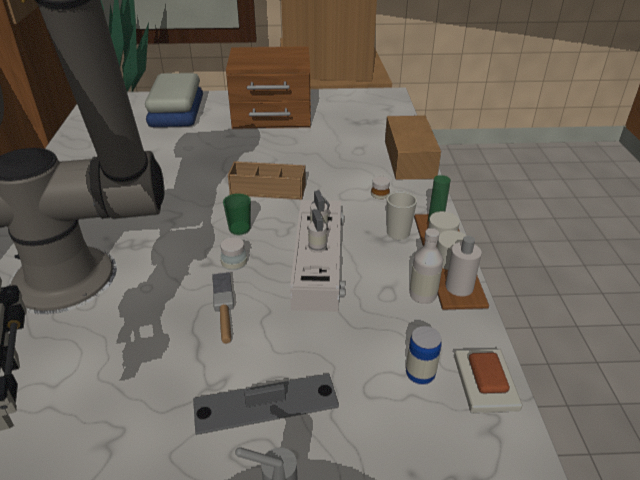

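View pics/a_wrist.png

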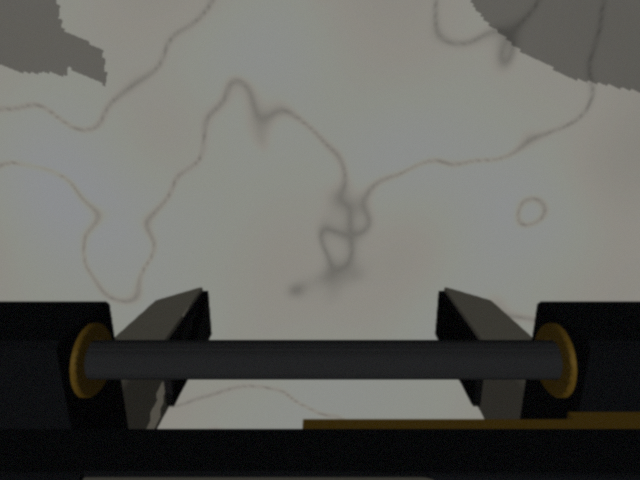

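Cartridges stand in ports 2 and 3, and port 1 is empty (scene px ~265,220). The cover lies at the left (px 125,220) and the crate at the right (px 460,173). I'll go above the console for a wrist view.

```bash
cat > h.py <<'E'
import numpy as np, math, cv2
from cell import *
from scipy.spatial.transform import Rotation as Ro
def Rt(s): return Ro.from_euler('xyz',s["tool_rot"])
def plan(xyz,yaw=None,maxmm=38):
    s=observe(); p=np.array(s["tool_pos"]); R=Rt(s)
    if yaw is None: yaw=s["tool_rot"][2]
    T=Ro.from_euler('xyz',[math.pi,0,yaw])
    rv=(R.inv()*T).as_rotvec()
    d=np.array(xyz)-p
    dt=R.inv().apply(d)*1000
    n=max(1,math.ceil(max(np.linalg.norm(d)*1000/maxmm, np.linalg.norm(rv)/0.12)))
    print("pose",p.round(4),"rot",np.round(s["tool_rot"],4),"F",np.round(s["contact_force"],1),"q6",round(s["qpos"][5],2),"t",round(s["time"],2))
    print("rows",n,"total_tool_mm",dt.round(1),"rotvec",rv.round(3))
    dT=T.inv().apply(d)*1000
    print(" after turning: total",dT.round(1), "per row",(dT/n).round(1),"rot/row",(rv/n).round(4))
    # combined curved
    rows=[]
    for i in range(n):
        Ri=R*Ro.from_rotvec(rv*i/n)
        rows.append((Ri.inv().apply(d)*1000/n).round(1).tolist())
    if np.linalg.norm(rv)>.03: print(" combined rows:",rows)
def wrist(name):
    s=observe(); p=read_camera("wrist"); 
    if name: cv2.imwrite(f"pics/{name}.png",p["img"][:,:,::-1])
    T=np.eye(4); T[:3,:3]=Rt(s).as_matrix(); T[:3,3]=s["tool_pos"]
    W=T@p["tool_from_camera"]
    return p,W
def ray(p,W,uv,z):
    K=p["camera_matrix"]; d=W[:3,:3]@np.linalg.inv(K)@np.array([uv[0],uv[1],1.]); o=W[:3,3]
    return o+d*(z-o[2])/d[2]
def proj(p,W,X):
    c=W[:3,:3].T@(np.array(X)-W[:3,3]); u=p["camera_matrix"]@c; return u[:2]/u[2]
def nets(p,qs,f=tip_of):
    for q in qs: print(q,[(round(r["score"],2),[round(float(x),4) for x in r["location"]]) for r in f(q,p)][:4])
E
python3 -c "
from h import *
plan([0.58,0.05,0.32],-0.13)"
```

```text
pose [ 0.1475 -0.5039  0.2923] rot [3.1415 0.     0.2848] F [-0.4 -0.5 -0.5] q6 -0.15 t 1.2
rows 19 total_tool_mm [ 570.7 -410.   -27.8] rotvec [0.    0.    0.415]
 after turning: total [ 357.  -605.3  -27.7] per row [ 18.8 -31.9  -1.5] rot/row [0.     0.     0.0218]
 combined rows: [[30.0, -21.6, -1.5], [29.6, -22.2, -1.5], [29.1, -22.9, -1.5], [28.6, -23.5, -1.5], [28.0, -24.1, -1.5], [27.5, -24.7, -1.5], [27.0, -25.3, -1.5], [26.4, -25.9, -1.5], [25.8, -26.5, -1.5], [25.2, -27.0, -1.5], [24.6, -27.6, -1.5], [24.0, -28.1, -1.5], [23.4, -28.6, -1.5], [22.8, -29.1, -1.5], [22.1, -29.6, -1.5], [21.5, -30.1, -1.5], [20.8, -30.6, -1.5], [20.2, -31.0, -1.5], [19.5, -31.4, -1.5]]
```

{"method": "apply_moves", "body": {
  "motion": [
    {"offset": [0,0,-5],"rotation": [0,0,0.1]},
    {"offset": [0,0,-5],"rotation": [0,0,0.1]},
    {"offset": [0,0,-5],"rotation": [0,0,0.1]},
    {"offset": [0,0,-5],"rotation": [0,0,0.115]},
    {"offset": [19,-32,-1],"rotation": [0,0,0]},
    {"offset": [19,-32,-1],"rotation": [0,0,0]},
    {"offset": [19,-32,-1],"rotation": [0,0,0]},
    {"offset": [19,-32,-1],"rotation": [0,0,0]},
    {"offset": [19,-32,-1],"rotation": [0,0,0]},
    {"offset": [19,-32,-1],"rotation": [0,0,0]},
    {"offset": [19,-32,-1],"rotation": [0,0,0]},
    {"offset": [19,-32,-1],"rotation": [0,0,0]}
  ],
  "grip": 1
}}

```text
time: 2.2
tool_pos: [0.3392, -0.2702, 0.3202]
tool_rot: [3.139, -0.001, -0.165]
contact_force: [1.1, -0.5, 1.0]
opening: 0.0166
```

{"method": "apply_moves", "body": {
  "motion": [
    {"offset": [19,-32,0],"rotation": [0,0,0]},
    {"offset": [19,-32,0],"rotation": [0,0,0]},
    {"offset": [19,-32,0],"rotation": [0,0,0]},
    {"offset": [19,-32,0],"rotation": [0,0,0]},
    {"offset": [19,-32,0],"rotation": [0,0,0]},
    {"offset": [19,-32,0],"rotation": [0,0,0]},
    {"offset": [19,-32,0],"rotation": [0,0,0]},
    {"offset": [19,-32,0],"rotation": [0,0,0]},
    {"offset": [19,-32,0],"rotation": [0,0,0]},
    {"offset": [19,-32,0],"rotation": [0,0,0]},
    {"offset": [19,-32,0],"rotation": [0,0,0]},
    {"offset": [0,0,0],"rotation": [0,0,0]}
  ]
}}

```text
time: 3.2
tool_pos: [0.6158, 0.0676, 0.3204]
tool_rot: [3.139, -0.006, -0.16]
contact_force: [-0.8, -1.1, 0.6]
opening: 0.0006
```

```bash
python3 - <<'E'
from h import *
plan([0.58,0.05,0.32],-0.13)
p,W=wrist("b1")
nets(p,["deck","plunger_top","port_1","cartridge_2"])
E
```

```text
pose [0.6158 0.0676 0.3204] rot [ 3.1387 -0.0064 -0.1597] F [-0.8 -1.1  0.6] q6 1.72 t 3.2
rows 2 total_tool_mm [-32.6  23.    0.3] rotvec [ 0.003 -0.006 -0.03 ]
 after turning: total [-33.2  22.1   0.4] per row [-16.6  11.    0.2] rot/row [ 0.0015 -0.0032 -0.0148]
 combined rows: [[-16.3, 11.5, 0.2], [-16.5, 11.3, 0.2]]
deck [(0.26, [0.5656, -0.0623, 0.0581])]
plunger_top [(0.69, [0.4459, 0.3474, -0.003]), (0.58, [0.5872, 0.1699, 0.0898])]
port_1 [(0.77, [0.5692, -0.064, 0.0568])]
cartridge_2 [(0.98, [0.5823, 0.084, 0.0586]), (0.96, [0.5755, 0.01, 0.0638])]
```

View pics/b1.png

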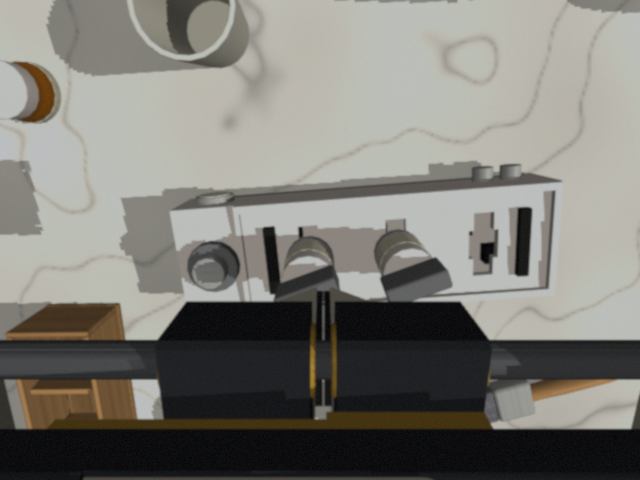

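```bash
python3 - <<'E'
from h import *
p,W=wrist(None)
for n,uv,z in [("plg",(212,267),.086),("port1",(484,242),.06),("padR",(523,242),.066),("padL",(270,261),.066),("FL",(175,209),.0655),("FR",(560,181),.0655),("NR",(549,289),.0655)]:
    print(n,ray(p,W,uv,z).round(4))
for c in [(0.9,)]:
  pass
i=p["img"][160:320,160:580,::-1]
cv2.imwrite("pics/b2.png",cv2.resize(i,None,fx=1.9,fy=1.9,interpolation=cv2.INTER_CUBIC))
E
```

```text
plg [0.5891 0.1538 0.086 ]
port1 [ 0.5645 -0.0752  0.06  ]
padR [ 0.5611 -0.106   0.066 ]
padL [0.5802 0.1099 0.066 ]
FL [0.6378 0.1788 0.0655]
FR [ 0.6082 -0.1383  0.0655]
NR [ 0.5137 -0.1273  0.0655]
```

View pics/b2.png

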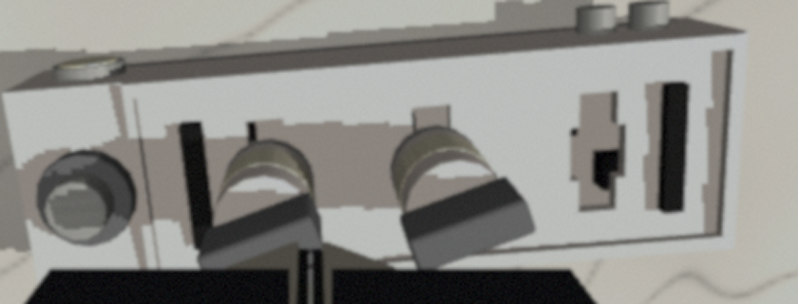

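```bash
python3 - <<'E'
from h import *
p,W=wrist("b3"); plan([0.58,0.05,0.32],-0.09)
nets(p,["deck","plunger_top","port_1","cartridge_2"])
for n,uv,z in [("plg",(200.5,269),.086)]:
    print(n,ray(p,W,uv,z).round(4))
for n in ["scene","side"]:
    q=read_camera(n); M=np.eye(4);M[:3,:3]=q["R"].T;M[:3,3]=-q["R"].T@q["t"]
    for nm,X in [("port1 mine",[.5645,-.0752,.06]),("port1 net",[.566,-.065,.06]),("plg mine",[.589,.160,.086]),("plg net",[.588,.169,.086]),("padR",[.5611,-.106,.066]),("padRnet",[.562,-.097,.066])]:
        print(n,nm,proj(q,M,X).round(1))
    i=q["img"][180:280,200:440,::-1] if n=="scene" else q["img"][180:320,260:380,::-1]
    cv2.imwrite(f"pics/b3{n}.png",cv2.resize(i,None,fx=(3.3 if n=="scene" else 4),fy=(3.3 if n=="scene" else 4),interpolation=cv2.INTER_CUBIC))
E
```

```text
pose [0.6127 0.0613 0.3223] rot [ 3.1363 -0.0067 -0.1658] F [ 0.1 -0.5 -0.6] q6 1.72 t 3.55
rows 1 total_tool_mm [-30.4  16.5   2.2] rotvec [ 0.005 -0.006 -0.076]
 after turning: total [-31.6  14.2   2.3] per row [-31.6  14.2   2.3] rot/row [ 0.0055 -0.0065 -0.0758]
 combined rows: [[-30.4, 16.5, 2.2]]
deck []
plunger_top [(0.66, [0.5876, 0.172, 0.09])]
port_1 [(0.82, [0.5673, -0.0646, 0.0571]), (0.75, [0.5775, 0.0083, -0.006])]
cartridge_2 [(0.92, [0.5708, 0.011, 0.0644]), (0.68, [0.5819, 0.0811, 0.0583])]
plg [0.5891 0.1634 0.086 ]
scene port1 mine [265.1 219.2]
scene port1 net [270.5 219.2]
scene plg mine [390.6 207.3]
scene plg net [395.2 206.5]
scene padR [248.5 217.2]
scene padRnet [253.3 217.1]
side port1 mine [313.7 271.6]
side port1 net [314.2 268.5]
side plg mine [320.4 199.7]
side plg net [319.8 197.7]
side padR [312.5 279.2]
side padRnet [312.8 276.3]
```

View pics/b3scene.png

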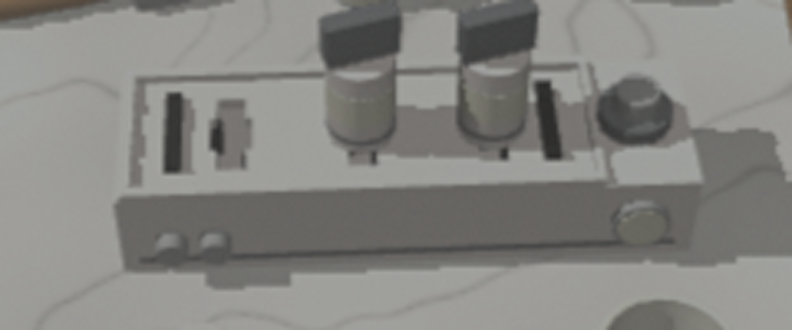

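View pics/b3side.png

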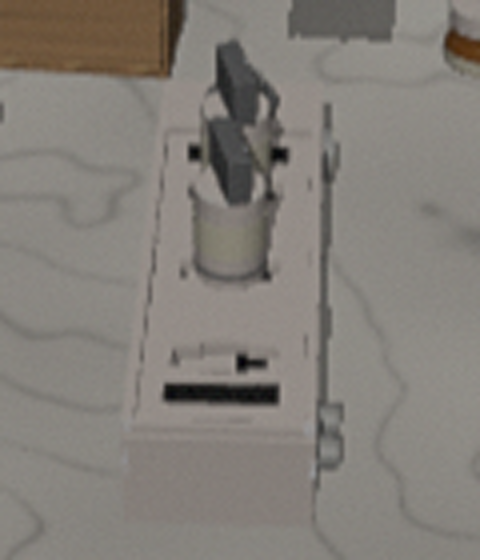

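View pics/b3.png

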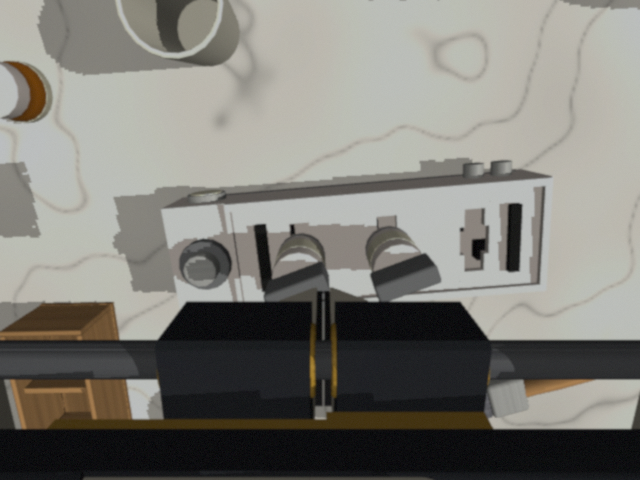

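```bash
python3 - <<'E'
from h import *
from scipy.optimize import least_squares
s=observe(); 
p,W=wrist(None); print(s["tool_pos"], observe()["tool_pos"])
cams={"w":(p,W)}
for n in ["scene","side"]:
    q=read_camera(n); M=np.eye(4);M[:3,:3]=q["R"].T;M[:3,3]=-q["R"].T@q["t"]; cams[n]=(q,M)
loc={"port1":(0,-.075,.06),"padR":(0,-.108,.066),"padL":(0,.108,.066),"plg":(0,.158,.086)}
ob=[("w","port1",(474,240)),("w","padR",(514,238)),("w","padL",(262,252)),("w","plg",(202,269)),
("scene","port1",(270.6,220.3)),("scene","padR",(252.4,220)),("scene","padL",(366.7,216.4)),("scene","plg",(393,207.9)),
("side","port1",(315.5,269)),("side","padR",(315.5,278.5)),("side","padL",(320,218.5))]
def X(v,l):
    c,s=math.cos(v[2]),math.sin(v[2]); x,y,z=loc[l]; return [v[0]+c*x-s*y,v[1]+s*x+c*y,z]
def f(v,sel=ob): return np.concatenate([proj(*cams[c],X(v,l))-np.array(u) for c,l,u in sel])
r=least_squares(f,[.575,.009,-.1],loss="soft_l1"); print(r.x.round(4)); print(f(r.x).reshape(-1,2).round(1))
for c in cams: print(c,least_squares(lambda v:f(v,[o for o in ob if o[0]==c]),[.575,.009,-.1]).x.round(4))
for l in loc: print(l,np.round(X(r.x,l),4))
plan(X(r.x,"plg")[:2]+[0.18],r.x[2])
E
```

```text
[0.61312704 0.06206435 0.32205342] [0.61313533 0.06217961 0.32198202]
[ 0.5762  0.0084 -0.0922]
[[ 0.  -1. ]
 [ 1.4  0.1]
 [ 0.6  4.2]
 [-3.8 -1.1]
 [-0.6  0.3]
 [-0.1 -1.2]
 [-0.2 -0.6]
 [ 0.9 -0.3]
 [ 0.3 -0.2]
 [-0.6 -1.6]
 [-0.  -1.5]]
w [ 0.5764  0.0079 -0.096 ]
scene [ 0.5773  0.0084 -0.0892]
side [ 0.5762  0.0048 -0.0895]
port1 [ 0.5693 -0.0662  0.06  ]
padR [ 0.5662 -0.0991  0.066 ]
padL [0.5861 0.116  0.066 ]
plg [0.5907 0.1658 0.086 ]
pose [0.6132 0.0624 0.3219] rot [ 3.1365 -0.0063 -0.1643] F [ 0.1  0.1 -0.5] q6 1.72 t 4.0
rows 5 total_tool_mm [-40.  -99.  141.1] rotvec [ 0.005 -0.006 -0.072]
 after turning: total [ -31.9 -100.9  141.9] per row [ -6.4 -20.2  28.4] rot/row [ 0.0011 -0.0012 -0.0144]
 combined rows: [[-8.0, -19.8, 28.2], [-7.7, -19.9, 28.3], [-7.4, -20.0, 28.3], [-7.0, -20.0, 28.3], [-6.7, -20.1, 28.3]]
```

{"method": "apply_moves", "body": {
  "motion": [
    {"offset": [-20,-25,0],"rotation": [0,0,-0.12]},
    {"offset": [-20,-25,0],"rotation": [0,0,-0.12]},
    {"offset": [0,-25,0],"rotation": [0,0,-0.12]},
    {"offset": [0,0,0],"rotation": [0,0,-0.12]},
    {"offset": [0,0,0],"rotation": [0,0,-0.12]},
    {"offset": [0,0,0],"rotation": [0,0,-0.12]},
    {"offset": [0,0,0],"rotation": [0,0,-0.12]},
    {"offset": [0,0,0],"rotation": [0,0,-0.12]},
    {"offset": [0,0,0],"rotation": [0,0,-0.12]},
    {"offset": [0,0,0],"rotation": [0,0,-0.12]},
    {"offset": [0,0,0],"rotation": [0,0,-0.12]},
    {"offset": [0,0,0],"rotation": [0,0,-0.12]}
  ]
}}

```text
time: 5.0
tool_pos: [0.5747, 0.1454, 0.3206]
tool_rot: [3.135, 0.005, 1.325]
contact_force: [-0.4, 0.2, 0.1]
opening: 0.0004
```

{"method": "apply_moves", "body": {
  "motion": [
    {"offset": [0,0,0],"rotation": [0,0,-0.1]},
    {"offset": [0,0,0],"rotation": [0,0,-0.1]},
    {"offset": [0,0,0],"rotation": [0,0,0]}
  ]
}}

```text
time: 5.25
tool_pos: [0.5746, 0.1456, 0.3205]
tool_rot: [3.136, 0.006, 1.541]
contact_force: [-0.1, -0.1, -0.2]
opening: 0.0006
```

```bash
python3 - <<'E'
from h import *
plan([0.5907,0.1658,0.165],1.479)
E
```

```text
pose [0.5746 0.1456 0.3205] rot [3.1363 0.0061 1.5405] F [-0.1 -0.1 -0.2] q6 0.15 t 5.25
rows 5 total_tool_mm [ 21.7  14.6 155.5] rotvec [0.006 0.006 0.062]
 after turning: total [ 21.6  14.2 155.5] per row [ 4.3  2.8 31.1] rot/row [0.0011 0.0012 0.0123]
 combined rows: [[4.3, 2.9, 31.1], [4.3, 2.9, 31.1], [4.3, 2.9, 31.1], [4.3, 2.9, 31.1], [4.3, 2.9, 31.1]]
```

{"method": "apply_moves", "body": {
  "motion": [
    {"offset": [11,7,0],"rotation": [0.006,0.006,0.06]},
    {"offset": [11,7,0],"rotation": [0,0,0]},
    {"offset": [0,0,32],"rotation": [0,0,0]},
    {"offset": [0,0,32],"rotation": [0,0,0]},
    {"offset": [0,0,32],"rotation": [0,0,0]},
    {"offset": [0,0,30],"rotation": [0,0,0]},
    {"offset": [0,0,20],"rotation": [0,0,0]},
    {"offset": [0,0,0],"rotation": [0,0,0]}
  ]
}}

```text
time: 5.92
tool_pos: [0.5927, 0.1684, 0.1722]
tool_rot: [3.133, -0.003, 1.451]
contact_force: [0.4, -0.4, 0.6]
opening: 0.0005
```

```bash
python3 - <<'E'
from h import *
plan([0.5907,0.1658,0.142],1.479)
p,W=wrist("c1")
q=read_camera("scene"); i=q["img"][150:270,280:460,::-1]; cv2.imwrite("pics/c2.png",cv2.resize(i,None,fx=4,fy=4))
E
```

```text
pose [0.5927 0.1684 0.1722] rot [ 3.1334e+00 -2.8000e-03  1.4508e+00] F [ 0.4 -0.4  0.6] q6 0.27 t 5.92
rows 1 total_tool_mm [-2.9 -1.9 30.1] rotvec [ 0.008 -0.003 -0.028]
 after turning: total [-2.8 -1.7 30.2] per row [-2.8 -1.7 30.2] rot/row [ 0.0082 -0.0027 -0.0282]
```

View pics/c2.png

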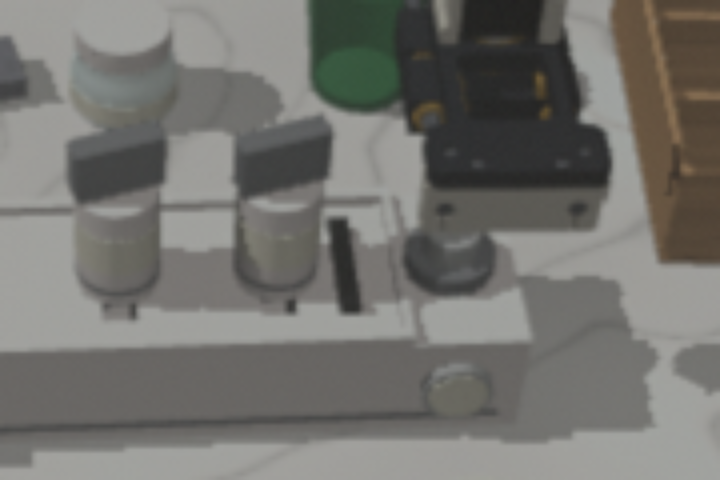

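The fingertips (px ~520,205 in the crop) are above the plunger (px 455,255), a bit to its right. I'll correct that and press.

{"method": "apply_moves", "body": {
  "motion": [
    {"offset": [-3,-2,8],"rotation": [0.008,0,-0.02]},
    {"offset": [0,0,8],"rotation": [0,0,0]},
    {"offset": [0,0,6],"rotation": [0,0,0]},
    {"offset": [0,0,6],"rotation": [0,0,0]},
    {"offset": [0,0,5],"rotation": [0,0,0]},
    {"offset": [0,0,4],"rotation": [0,0,0]},
    {"offset": [0,0,4],"rotation": [0,0,0]}
  ]
}}

```text
time: 6.6
tool_pos: [0.5962, 0.1663, 0.1414]
tool_rot: [3.122, -0.008, 1.471]
contact_force: [-4.1, -1.3, 24.7]
opening: 0.0004
```

{"method": "apply_moves", "body": {
  "motion": [
    {"offset": [0,0,4],"rotation": [0,0,0]},
    {"offset": [0,0,4],"rotation": [0,0,0]}
  ]
}}

```text
time: 6.77
tool_pos: [0.5963, 0.1664, 0.1412]
tool_rot: [3.119, -0.008, 1.472]
contact_force: [-15.3, -3.5, 33.0]
opening: 0.0003
```

```bash
python3 - <<'E'
from h import *
plan([0.5907,0.1658,0.142],1.479)
q=read_camera("scene"); i=q["img"][150:270,280:460,::-1]; cv2.imwrite("pics/c3.png",cv2.resize(i,None,fx=4,fy=4))
E
```

```text
pose [0.5963 0.1664 0.1412] rot [ 3.1188 -0.008   1.4716] F [-15.3  -3.5  33. ] q6 0.25 t 6.77
rows 1 total_tool_mm [-1.2 -5.5 -1. ] rotvec [ 0.023 -0.008 -0.008]
 after turning: total [-1.1 -5.5 -0.8] per row [-1.1 -5.5 -0.8] rot/row [ 0.0228 -0.0079 -0.0075]
```

View pics/c3.png

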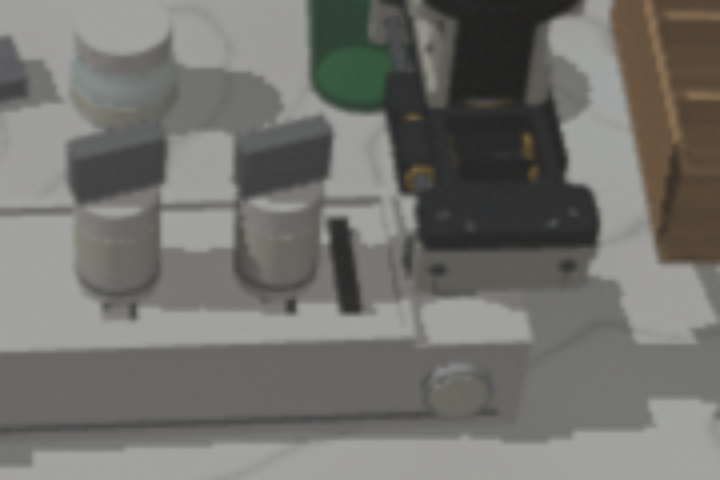

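Plunger is at its stop: tip at z 0.075 with 33 N. I'll retreat and look at the bars.

{"method": "apply_moves", "body": {
  "motion": [
    {"offset": [0,0,-10],"rotation": [0,0,0]},
    {"offset": [0,0,-30],"rotation": [0,0,0]},
    {"offset": [0,0,-38],"rotation": [0,0,0]},
    {"offset": [0,0,-38],"rotation": [0,0,0]},
    {"offset": [-35,0,-20],"rotation": [0.022,-0.008,-0.1]},
    {"offset": [-35,0,0],"rotation": [0,0,-0.1]},
    {"offset": [-15,0,0],"rotation": [0,0,-0.1]},
    {"offset": [0,0,0],"rotation": [0,0,-0.1]},
    {"offset": [0,0,0],"rotation": [0,0,0]},
    {"offset": [0,0,0],"rotation": [0,0,0]}
  ],
  "grip": 0.5
}}

```text
time: 7.65
tool_pos: [0.5922, 0.0783, 0.2881]
tool_rot: [3.129, 0.006, 1.887]
contact_force: [-0.4, 0.3, 0.8]
opening: 0.0457
```

```bash
python3 - <<'E'
from h import *
p,W=wrist("d1"); plan([0.583,0.083,0.3],1.87)
nets(p,["cartridge_2"]); nets(p,["cartridge_2"],search_frame)
E
```

```text
pose [0.5922 0.0785 0.2879] rot [3.1296 0.0062 1.8876] F [-0.3  0.2 -0.1] q6 -0.31 t 7.7
rows 1 total_tool_mm [  7.   -7.2 -12.2] rotvec [0.012 0.006 0.018]
 after turning: total [  7.   -7.4 -12.1] per row [  7.   -7.4 -12.1] rot/row [0.0121 0.0061 0.0176]
cartridge_2 [(0.93, [0.5743, 0.0068, 0.0634]), (0.85, [0.5827, 0.0848, 0.0594])]
cartridge_2 [(0.95, [0.58, 0.0273, 0.1106]), (0.64, [0.5809, 0.0879, 0.1157]), (0.2, [0.3714, -0.0693, 0.0174])]
```

View pics/d1.png

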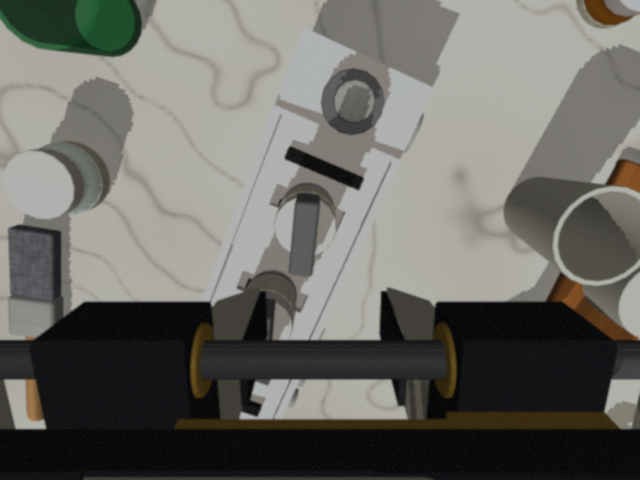

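```bash
python3 - <<'E'
from h import *
p,W=wrist(None); i=p["img"][170:320,220:380,::-1]; cv2.imwrite("pics/d2.png",cv2.resize(i,None,fx=4,fy=4,interpolation=cv2.INTER_CUBIC))
E
```

```text
(no output)
```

View pics/d2.png

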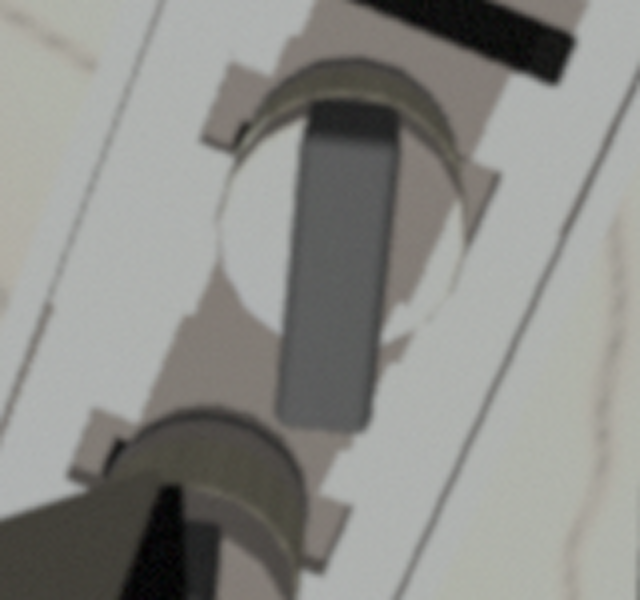

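```bash
python3 - <<'E'
from h import *
p,W=wrist(None)
a=ray(p,W,(307.5,206.5),.15);b=ray(p,W,(301,276.3),.15)
d=a-b; print(a.round(4),b.round(4),np.linalg.norm(d),(a+b)/2,math.atan2(d[1],d[0]), "console port3 exp",.5762+.075*math.sin(.0922),.0084+.0747)
m=(a+b)/2
plan([m[0],m[1],.20],math.atan2(d[1],d[0]))
E
```

```text
[0.5762 0.1026 0.15  ] [0.585  0.0626 0.15  ] 0.04098805906281472 [0.58058228 0.08261883 0.15      ] 1.7881086715333774 console port3 exp 0.5831052069452864 0.08310000000000001
pose [0.592  0.0792 0.2876] rot [3.1303 0.0059 1.8901] F [-1.5  0.7  0.1] q6 -0.31 t 7.9
rows 3 total_tool_mm [  7.3 -10.8  87.5] rotvec [0.012 0.005 0.102]
 after turning: total [  5.7 -10.4  87.6] per row [ 1.9 -3.5 29.2] rot/row [0.0039 0.0018 0.034 ]
 combined rows: [[2.4, -3.6, 29.2], [2.3, -3.6, 29.2], [2.1, -3.5, 29.2]]
```

{"method": "apply_moves", "body": {
  "motion": [
    {"offset": [3,-5,0],"rotation": [0.012,0.005,0.1]},
    {"offset": [2,-4,20],"rotation": [0,0,0]},
    {"offset": [0,0,30],"rotation": [0,0,0]},
    {"offset": [0,0,25],"rotation": [0,0,0]},
    {"offset": [0,0,5],"rotation": [0,0,0]},
    {"offset": [0,0,0],"rotation": [0,0,0]}
  ]
}}

```text
time: 8.4
tool_pos: [0.5822, 0.0849, 0.2058]
tool_rot: [3.139, 0.001, 1.784]
contact_force: [-0.3, -1.0, 0.5]
opening: 0.0457
```

```bash
python3 - <<'E'
from h import *
plan([.582,.083,.190],1.788)
E
```

```text
pose [0.5822 0.0849 0.2058] rot [3.1391e+00 6.0000e-04 1.7839e+00] F [-0.3 -1.   0.5] q6 -0.2 t 8.4
rows 1 total_tool_mm [-1.8 -0.7 15.8] rotvec [ 0.002  0.001 -0.004]
 after turning: total [-1.8 -0.7 15.8] per row [-1.8 -0.7 15.8] rot/row [ 0.0025  0.0006 -0.0041]
```

{"method": "apply_moves", "body": {
  "motion": [
    {"offset": [-2,0,8],"rotation": [0,0,0]},
    {"offset": [0,0,8],"rotation": [0,0,0]},
    {"offset": [0,0,0],"rotation": [0,0,0]}
  ]
}}

```text
time: 8.65
tool_pos: [0.5839, 0.0834, 0.1908]
tool_rot: [3.136, 0.001, 1.784]
contact_force: [-0.7, 0.1, 0.4]
opening: 0.046
```

{"method": "apply_moves", "body": {
  "motion": [
    {"offset": [0,0,0],"rotation": [0,0,0]},
    {"offset": [0,0,0],"rotation": [0,0,0]},
    {"offset": [0,0,0],"rotation": [0,0,0]},
    {"offset": [0,0,0],"rotation": [0,0,0]},
    {"offset": [0,0,0],"rotation": [0,0,0]}
  ],
  "grip": 1,
  "grip_force": 25
}}

```text
time: 9.07
tool_pos: [0.5853, 0.0832, 0.1937]
tool_rot: [3.131, 0.002, 1.783]
contact_force: [-1.1, -0.7, 1.7]
opening: 0.0171
```

```bash
python3 - <<'E'
from h import *
plan([.582,.083,.190],1.788); print(observe()["torque"])
p,W=wrist("e1")
E
```

```text
pose [0.5853 0.0832 0.1937] rot [3.1314e+00 2.2000e-03 1.7835e+00] F [-1.1 -0.7  1.7] q6 -0.2 t 9.07
rows 1 total_tool_mm [ 0.5 -3.3  3.6] rotvec [ 0.01   0.002 -0.005]
 after turning: total [ 0.5 -3.2  3.7] per row [ 0.5 -3.2  3.7] rot/row [ 0.0102  0.0022 -0.0045]
[-0.07832022  0.01059202 -0.00094822]
```

View pics/e1.png

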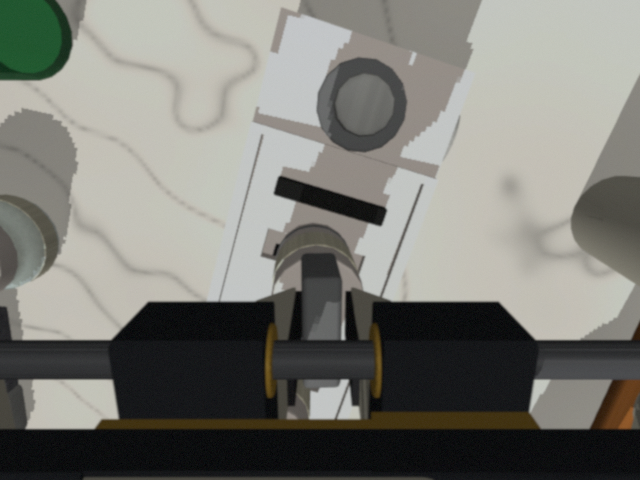

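{"method": "apply_moves", "body": {
  "motion": [
    {"offset": [0,-2,3],"rotation": [0.005,0,0]},
    {"offset": [0,-1,1],"rotation": [0.003,0,0]},
    {"offset": [0,0,1],"rotation": [0,0,0]},
    {"offset": [0,0,1],"rotation": [0,0,0]}
  ]
}}

```text
time: 9.45
tool_pos: [0.5839, 0.0834, 0.1932]
tool_rot: [3.131, 0.003, 1.784]
contact_force: [-4.1, 0.2, 9.9]
opening: 0.0138
```

{"method": "apply_moves", "body": {
  "motion": [
    {"offset": [0,0,0.5],"rotation": [0,0,-0.09]},
    {"offset": [0,0,0.5],"rotation": [0,0,-0.09]},
    {"offset": [0,0,0.5],"rotation": [0,0,-0.09]},
    {"offset": [0,0,0.5],"rotation": [0,0,-0.09]},
    {"offset": [0,0,0.5],"rotation": [0,0,-0.09]},
    {"offset": [0,0,0.5],"rotation": [0,0,-0.09]},
    {"offset": [0,0,0.5],"rotation": [0,0,-0.09]},
    {"offset": [0,0,0.5],"rotation": [0,0,-0.09]},
    {"offset": [0,0,0.5],"rotation": [0,0,-0.09]},
    {"offset": [0,0,0.5],"rotation": [0,0,-0.09]},
    {"offset": [0,0,0.5],"rotation": [0,0,-0.09]}
  ]
}}

```text
time: 10.37
tool_pos: [0.5847, 0.084, 0.1933]
tool_rot: [3.135, 0.016, 2.818]
contact_force: [-1.3, 1.5, 4.4]
opening: 0.0138
```

```bash
python3 - <<'E'
from h import *
plan([.5831,.0831,.193],3.05); print(observe()["torque"])
E
```

```text
pose [0.5847 0.084  0.1933] rot [3.1351 0.0165 2.8177] F [-1.3  1.5  4.4] q6 -1.23 t 10.37
rows 2 total_tool_mm [ 1.2 -1.4  0.2] rotvec [ 0.005  0.017 -0.232]
 after turning: total [ 1.5 -1.1  0.3] per row [ 0.8 -0.5  0.1] rot/row [ 0.0023  0.0086 -0.1161]
 combined rows: [[0.6, -0.7, 0.1], [0.7, -0.6, 0.1]]
[ 0.2771998   0.14084645 -0.05662353]
```

{"method": "apply_moves", "body": {
  "motion": [
    {"offset": [0.6,-0.7,0.5],"rotation": [0.002,0.008,-0.09]},
    {"offset": [0.6,-0.7,0.5],"rotation": [0.002,0.008,-0.09]},
    {"offset": [0,0,0.5],"rotation": [0,0,-0.05]},
    {"offset": [0,0,0.5],"rotation": [0,0,0]}
  ]
}}

```text
time: 10.7
tool_pos: [0.5852, 0.0835, 0.1932]
tool_rot: [3.139, 0.008, 3.064]
contact_force: [-2.1, -0.3, 5.8]
opening: 0.0142
```

```bash
python3 - <<'E'
from h import *
plan([.5831,.0831,.193],3.05); print(observe()["torque"])
p,W=wrist("e2")
q=read_camera("scene"); i=q["img"][150:270,280:460,::-1]; cv2.imwrite("pics/e3.png",cv2.resize(i,None,fx=4,fy=4))
E
```

```text
pose [0.5852 0.0835 0.1932] rot [3.1389 0.0076 3.0635] F [-2.1 -0.3  5.8] q6 -1.48 t 10.7
rows 1 total_tool_mm [ 2.1 -0.5  0.2] rotvec [0.003 0.008 0.014]
 after turning: total [ 2.  -0.6  0.2] per row [ 2.  -0.6  0.2] rot/row [0.0027 0.0076 0.0135]
[0.09360521 0.35775316 0.05802045]
```

View pics/e2.png

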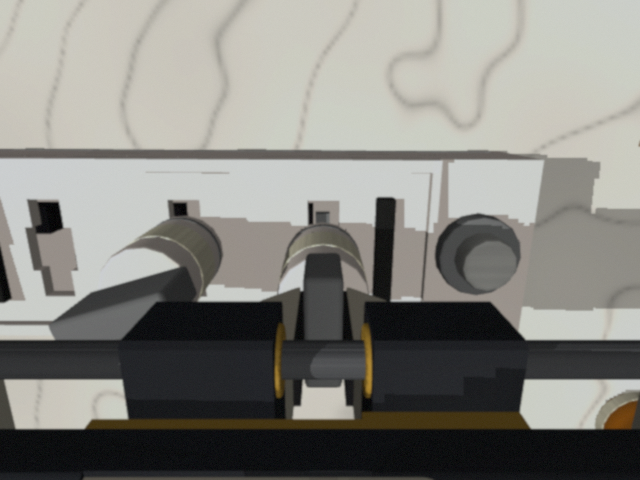

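View pics/e3.png

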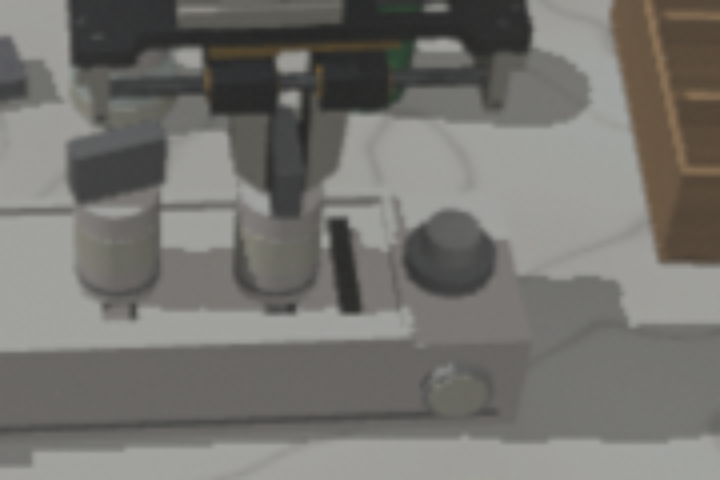

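The bar lies along the console's x axis and the lug shows in the slot (px 322,215). I'll lift gently.

{"method": "apply_moves", "body": {
  "motion": [
    {"offset": [1,0,-3],"rotation": [0,0.004,0.01]},
    {"offset": [1,0,-5],"rotation": [0,0.004,0]},
    {"offset": [0,0,-6],"rotation": [0,0,0]},
    {"offset": [0,0,-6],"rotation": [0,0,0]}
  ]
}}

```text
time: 11.13
tool_pos: [0.5813, 0.0835, 0.2114]
tool_rot: [3.14, -0.008, 3.046]
contact_force: [-1.3, 0.2, -2.4]
opening: 0.0139
```

{"method": "apply_moves", "body": {
  "motion": [
    {"offset": [0,0,-20],"rotation": [0,0,0]},
    {"offset": [0,0,-30],"rotation": [0,0,0]},
    {"offset": [0,0,-35],"rotation": [0,0,0]},
    {"offset": [10,30,-10],"rotation": [0,0,0]},
    {"offset": [10,30,0],"rotation": [0,0,0]},
    {"offset": [15,30,0],"rotation": [0,0,0]},
    {"offset": [15,30,0],"rotation": [0,0,0]},
    {"offset": [15,30,0],"rotation": [0,0,0]},
    {"offset": [15,30,0],"rotation": [0,0,0]},
    {"offset": [10,30,0],"rotation": [0,0,0]},
    {"offset": [0,15,0],"rotation": [0,0,0]},
    {"offset": [0,0,0],"rotation": [0,0,0]}
  ]
}}

```text
time: 12.13
tool_pos: [0.5117, 0.324, 0.3182]
tool_rot: [3.137, -0.005, 3.037]
contact_force: [-1.0, -0.8, -2.9]
opening: 0.0142
```

```bash
python3 - <<'E'
from h import *
p,W=wrist("f1"); plan([.45,.345,.28],3.05)
nets(p,["crate"]);
q=read_camera("scene"); i=q["img"][110:230,410:520,::-1]; cv2.imwrite("pics/f2.png",cv2.resize(i,None,fx=5,fy=5,interpolation=cv2.INTER_CUBIC));nets(q,["crate"])
q=read_camera("side"); i=q["img"][140:220,210:330,::-1]; cv2.imwrite("pics/f3.png",cv2.resize(i,None,fx=6,fy=6,interpolation=cv2.INTER_CUBIC))
E
```

```text
pose [0.5117 0.3229 0.3182] rot [ 3.1376 -0.0049  3.0369] F [-0.5  1.  -2.7] q6 -1.03 t 12.18
rows 2 total_tool_mm [63.4 15.4 38.6] rotvec [ 0.004 -0.005 -0.013]
 after turning: total [63.4 16.3 38.2] per row [31.7  8.2 19.1] rot/row [ 0.002  -0.0025 -0.0066]
crate [(0.65, [0.4491, 0.3448, -0.0014])]
crate [(0.74, [0.4525, 0.3469, 0.0021])]
```

View pics/f1.png

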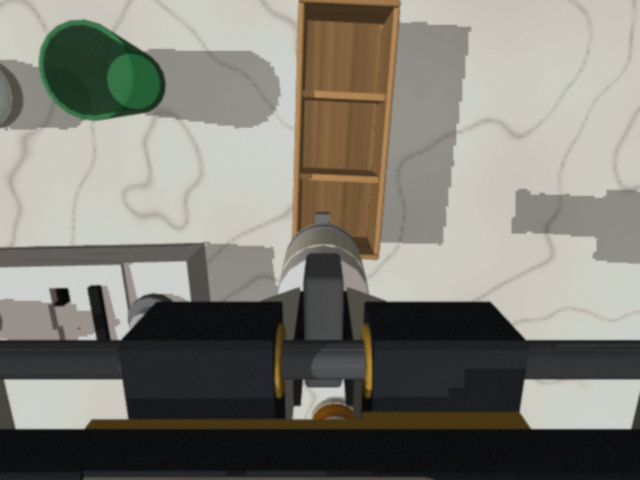

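View pics/f2.png

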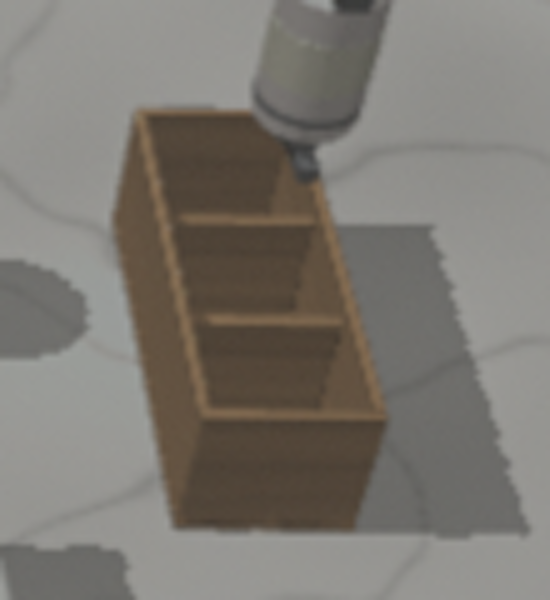

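View pics/f3.png

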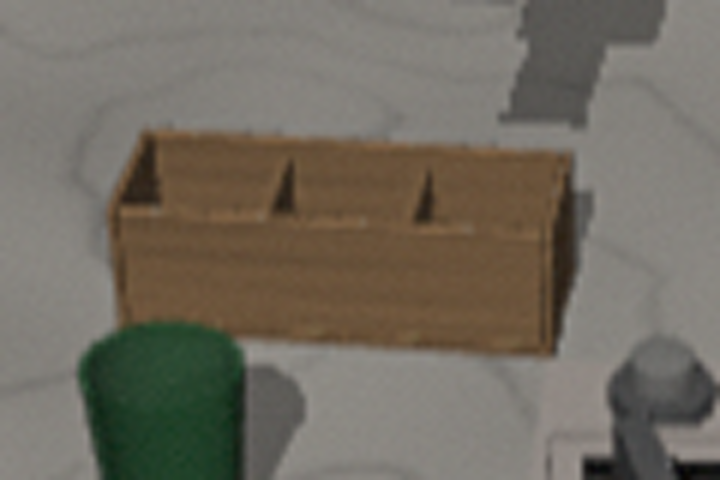

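```bash
python3 - <<'E'
from h import *
from scipy.optimize import least_squares
p,W=wrist(None)
q=read_camera("side"); M=np.eye(4);M[:3,:3]=q["R"].T;M[:3,3]=-q["R"].T@q["t"]
s=read_camera("scene"); S=np.eye(4);S[:3,:3]=s["R"].T;S[:3,3]=-s["R"].T@s["t"]
h=.065
ob=[(p,W,(-.1,-.0375),(299,2)),(p,W,(-.1,.0375),(399,5)),(p,W,(.1,.0375),(377,257)),(p,W,(-.0325,0),(342,96)),(p,W,(.0325,0),(339,176)),
(q,M,(-.1,-.0375),(228.8,175)),(q,M,(.1,-.0375),(302.2,178.7)),(q,M,(.1,.0375),(305.3,165.8)),
(s,S,(-.1,-.0375),(410+138/5,110+110/5)),(s,S,(.1,-.0375),(410+203/5,110+415/5)),(s,S,(.1,.0375),(410+386/5,110+420/5))]
def X(v,l):
    c,s_=math.cos(v[2]),math.sin(v[2]); return [v[0]+c*l[0]-s_*l[1],v[1]+s_*l[0]+c*l[1],h]
f=lambda v:np.concatenate([proj(a,b,X(v,l))-np.array(u) for a,b,l,u in ob])
r=least_squares(f,[.45,.345,0],loss="soft_l1"); print(r.x.round(4)); print(f(r.x).reshape(-1,2).round(1))
for k in (-.065,0,.065): print(k,np.round(X(r.x,(k,0)),4))
t=X(r.x,(.065,0))
plan(t[:2]+[.26],r.x[2]+math.pi)
E
```

```text
[ 0.4538  0.3395 -0.1532]
[[-2.  -5.9]
 [ 1.2 -3.7]
 [ 1.3  5.4]
 [ 1.4  0.8]
 [-0.2  5.4]
 [-1.5  0.6]
 [-0.   1.2]
 [ 0.6 -0.2]
 [-2.7 -0.3]
 [-2.8  0.9]
 [-1.2  0.5]]
-0.065 [0.3895 0.3494 0.065 ]
0 [0.4538 0.3395 0.065 ]
0.065 [0.518  0.3296 0.065 ]
pose [0.513  0.3198 0.3181] rot [ 3.1383 -0.0047  3.032 ] F [-0.8 -0.9 -2.7] q6 -1.03 t 12.53
rows 2 total_tool_mm [-4.1 10.1 58.1] rotvec [ 0.003 -0.005  0.044]
 after turning: total [-3.4 10.4 58.1] per row [-1.7  5.2 29. ] rot/row [ 0.0016 -0.0024  0.0218]
 combined rows: [[-2.1, 5.0, 29.0], [-1.9, 5.1, 29.0]]
```

```bash
python3 - <<'E'
from h import *
from scipy.optimize import least_squares
q=read_camera("side"); M=np.eye(4);M[:3,:3]=q["R"].T;M[:3,3]=-q["R"].T@q["t"]
s=read_camera("scene"); S=np.eye(4);S[:3,:3]=s["R"].T;S[:3,3]=-s["R"].T@s["t"]
h=.065
ob=[(q,M,(-.1,-.0375),(228.8,175)),(q,M,(.1,-.0375),(302.2,178.7)),(q,M,(.1,.0375),(305.3,165.8)),
(s,S,(-.1,-.0375),(410+138/5,110+110/5)),(s,S,(.1,-.0375),(410+203/5,110+415/5)),(s,S,(.1,.0375),(410+386/5,110+420/5))]
def X(v,l):
    c,s_=math.cos(v[2]),math.sin(v[2]); return [v[0]+c*l[0]-s_*l[1],v[1]+s_*l[0]+c*l[1],h]
f=lambda v,ob=ob:np.concatenate([proj(a,b,X(v,l))-np.array(u) for a,b,l,u in ob])
for o in (ob,ob[:3],ob[3:]):
    r=least_squares(lambda v:f(v,o),[.45,.345,0]); print(r.x.round(4)); print(f(r.x,o).round(1))
r=least_squares(f,[.45,.345,0])
for k in (-.065,0,.065): print(k,np.round(X(r.x,(k,0)),4))
p,W=wrist("f4");nets(p,["crate"])
for c in [(-.1,-.0375),(-.1,.0375),(.1,.0375),(-.0325,0),(.0325,0)]: print(proj(p,W,X(r.x,c)).round(0))
plan(X(r.x,(.065,0))[:2]+[.26],r.x[2]+math.pi)
E
```

```text
[ 0.454   0.3442 -0.1598]
[-1.2 -0.5 -0.1  0.4  0.7 -1.  -0.3 -0.5 -0.8  0.7  0.8  0.5]
[ 0.4545  0.3425 -0.1493]
[-1.1  0.   0.3  0.6  0.8 -0.9]
[ 0.4531  0.3448 -0.1622]
[-0.1 -0.8 -0.8  0.3  0.8  0.2]
-0.065 [0.3898 0.3546 0.065 ]
0 [0.454  0.3442 0.065 ]
0.065 [0.5182 0.3339 0.065 ]
crate [(0.66, [0.451, 0.3438, 0.0004])]
[304.  -5.]
[407.   1.]
[382. 262.]
[349.  97.]
[344. 181.]
pose [0.5128 0.3204 0.318 ] rot [ 3.1382 -0.0047  3.0329] F [-0.6 -0.2 -2. ] q6 -1.03 t 12.73
rows 2 total_tool_mm [-4.1 13.7 58.1] rotvec [ 0.003 -0.005  0.051]
 after turning: total [-3.1 14.1 58. ] per row [-1.6  7.1 29. ] rot/row [ 0.0016 -0.0024  0.0256]
 combined rows: [[-2.1, 6.9, 29.0], [-1.8, 7.0, 29.0]]
```

View pics/f4.png

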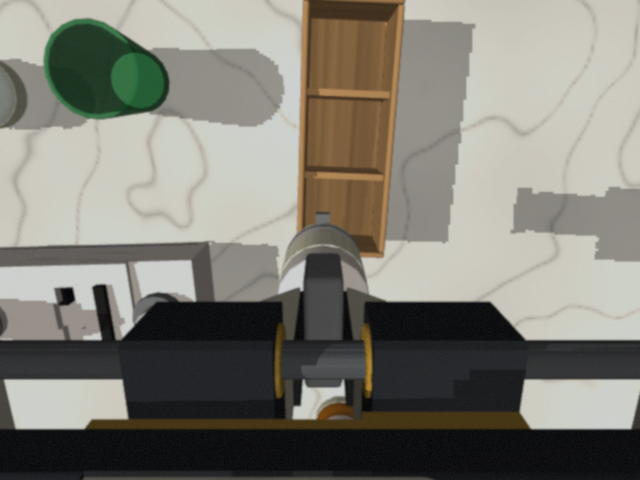

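{"method": "apply_moves", "body": {
  "motion": [
    {"offset": [-2,7,15],"rotation": [0.003,-0.004,0.025]},
    {"offset": [0,6,25],"rotation": [0,0,0.02]},
    {"offset": [0,0,18],"rotation": [0,0,0]},
    {"offset": [0,0,0],"rotation": [0,0,0]}
  ]
}}

```text
time: 13.07
tool_pos: [0.5176, 0.3332, 0.2604]
tool_rot: [3.139, 0.004, 2.984]
contact_force: [-0.8, -0.7, -3.2]
opening: 0.0138
```

```bash
python3 - <<'E'
from h import *
p,W=wrist("f5");plan([.516,.334,.16],2.987)
E
```

```text
pose [0.518  0.3334 0.2621] rot [3.1374 0.0054 2.9842] F [ 0.5 -0.6 -1.7] q6 -0.97 t 13.12
rows 3 total_tool_mm [ 2.600e+00 -1.000e-01  1.021e+02] rotvec [ 0.004  0.005 -0.003]
 after turning: total [  2.1   0.3 102.1] per row [ 0.7  0.1 34. ] rot/row [ 0.0014  0.0018 -0.0009]
```

View pics/f5.png

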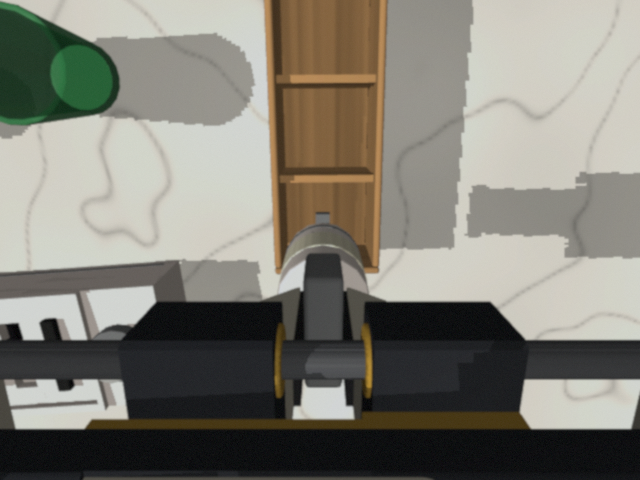

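{"method": "apply_moves", "body": {
  "motion": [
    {"offset": [2,0,20],"rotation": [0.004,0.005,0]},
    {"offset": [0,0,22],"rotation": [0,0,0]},
    {"offset": [0,0,20],"rotation": [0,0,0]},
    {"offset": [0,0,15],"rotation": [0,0,0]},
    {"offset": [0,0,10],"rotation": [0,0,0]},
    {"offset": [0,0,7],"rotation": [0,0,0]},
    {"offset": [0,0,5],"rotation": [0,0,0]}
  ]
}}

```text
time: 13.7
tool_pos: [0.5217, 0.3355, 0.1709]
tool_rot: [3.131, 0.015, 2.984]
contact_force: [0.6, 0.2, -2.3]
opening: 0.0136
```

```bash
python3 - <<'E'
from h import *
plan([.516,.334,.154],2.987)
q=read_camera("scene"); i=q["img"][110:230,410:520,::-1]; cv2.imwrite("pics/g2.png",cv2.resize(i,None,fx=5,fy=5,interpolation=cv2.INTER_CUBIC))
E
```

```text
pose [0.5217 0.3355 0.1709] rot [3.1314 0.0149 2.984 ] F [ 0.6  0.2 -2.3] q6 -0.97 t 13.7
rows 1 total_tool_mm [ 5.6 -2.5 16.8] rotvec [ 0.01   0.015 -0.003]
 after turning: total [ 5.4 -2.3 16.9] per row [ 5.4 -2.3 16.9] rot/row [ 0.0102  0.015  -0.0029]
```

View pics/g2.png

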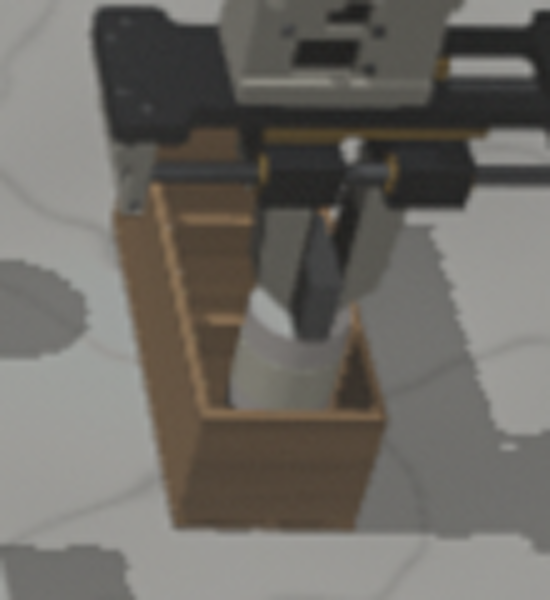

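{"method": "apply_moves", "body": {
  "motion": [
    {"offset": [3,-1,6],"rotation": [0.01,0.012,0]},
    {"offset": [3,-1,6],"rotation": [0,0.003,0]},
    {"offset": [0,0,5],"rotation": [0,0,0]},
    {"offset": [0,0,4],"rotation": [0,0,0]}
  ]
}}

```text
time: 14.08
tool_pos: [0.517, 0.3354, 0.1533]
tool_rot: [3.138, 0.005, 2.984]
contact_force: [-6.2, -2.5, 33.8]
opening: 0.0137
```

Seated on the crate floor at z 0.153 (expected 0.154). I'll release.

{"method": "apply_moves", "body": {
  "motion": [
    {"offset": [0,0,-0.5],"rotation": [0,0,0]},
    {"offset": [0,0,0],"rotation": [0,0,0]},
    {"offset": [0,0,0],"rotation": [0,0,0]},
    {"offset": [0,0,0],"rotation": [0,0,0]},
    {"offset": [0,0,-10],"rotation": [0,0,0]},
    {"offset": [0,0,-20],"rotation": [0,0,0]},
    {"offset": [0,0,-30],"rotation": [0,0,0]},
    {"offset": [0,0,-30],"rotation": [0,0,0]},
    {"offset": [0,0,-30],"rotation": [0,0,0]},
    {"offset": [0,0,-15],"rotation": [0,0,0]}
  ],
  "grip": 0.5
}}

```text
time: 14.92
tool_pos: [0.5149, 0.3345, 0.2942]
tool_rot: [3.141, 0.001, 2.984]
contact_force: [-0.1, -0.7, 0.4]
opening: 0.0459
```

```bash
python3 - <<'E'
from h import *
plan([.576,.02,.29],1.788)
q=read_camera("scene"); i=q["img"][110:230,410:520,::-1]; cv2.imwrite("pics/g3.png",cv2.resize(i,None,fx=5,fy=5,interpolation=cv2.INTER_CUBIC))
E
```

```text
pose [0.5149 0.3345 0.2942] rot [3.1408e+00 7.0000e-04 2.9844e+00] F [-0.1 -0.7  0.4] q6 -0.96 t 14.92
rows 10 total_tool_mm [-109.5 -301.1    4.1] rotvec [1.000e-03 0.000e+00 1.196e+00]
 after turning: total [-320.3   -8.1    4.2] per row [-32.   -0.8   0.4] rot/row [1.000e-04 0.000e+00 1.196e-01]
 combined rows: [[-11.0, -30.1, 0.4], [-14.5, -28.6, 0.4], [-17.8, -26.7, 0.4], [-20.8, -24.3, 0.4], [-23.6, -21.7, 0.4], [-26.0, -18.7, 0.4], [-28.1, -15.5, 0.4], [-29.7, -12.0, 0.4], [-30.9, -8.4, 0.4], [-31.7, -4.6, 0.4]]
```

View pics/g3.png

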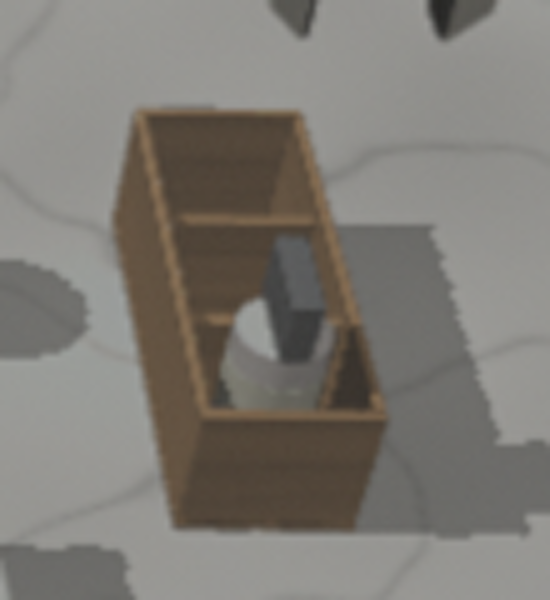

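Cartridge 3 stands in the end cell. Next is cartridge 2.

{"method": "apply_moves", "body": {
  "motion": [
    {"offset": [-11,-30,0.5],"rotation": [0,0,0.11]},
    {"offset": [-14.5,-28.5,0.5],"rotation": [0,0,0.11]},
    {"offset": [-18,-26.5,0.5],"rotation": [0,0,0.11]},
    {"offset": [-21,-24.5,0.5],"rotation": [0,0,0.11]},
    {"offset": [-23.5,-21.5,0.5],"rotation": [0,0,0.11]},
    {"offset": [-26,-18.5,0.5],"rotation": [0,0,0.11]},
    {"offset": [-28,-15.5,0.5],"rotation": [0,0,0.11]},
    {"offset": [-29.5,-12,0.5],"rotation": [0,0,0.11]},
    {"offset": [-31,-8.5,0.5],"rotation": [0,0,0.11]},
    {"offset": [-25,-4.5,0.5],"rotation": [0,0,0.11]},
    {"offset": [0,0,0],"rotation": [0,0,0]}
  ]
}}

```text
time: 15.88
tool_pos: [0.5843, 0.0175, 0.2957]
tool_rot: [3.129, -0.002, 1.836]
contact_force: [-0.5, 0.3, 0.1]
opening: 0.0461
```

```bash
python3 - <<'E'
from h import *
plan([.5762,.0084,.29],1.788)
p,W=wrist("h1"); i=p["img"][100:300,200:440,::-1]; cv2.imwrite("pics/h2.png",cv2.resize(i,None,fx=3,fy=3,interpolation=cv2.INTER_CUBIC))
E
```

```text
pose [0.5843 0.0175 0.2957] rot [ 3.1287e+00 -2.3000e-03  1.8357e+00] F [-0.5  0.3  0.1] q6 -0.37 t 15.88
rows 1 total_tool_mm [ -6.7 -10.3   5.5] rotvec [ 0.013 -0.003  0.048]
 after turning: total [-7.1 -9.9  5.7] per row [-7.1 -9.9  5.7] rot/row [ 0.0128 -0.0026  0.0477]
 combined rows: [[-6.7, -10.3, 5.5]]
```

View pics/h2.png

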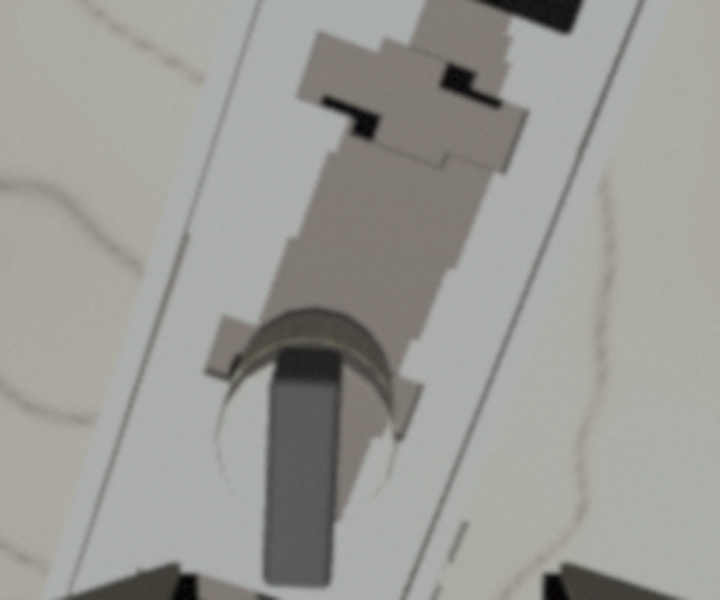

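```bash
python3 - <<'E'
from h import *
p,W=wrist(None)
a=ray(p,W,(302.3,227.3),.15);b=ray(p,W,(299,295),.15);d=a-b;m=(a+b)/2
print(np.linalg.norm(d),m,math.atan2(d[1],d[0]))
plan([.577,.0084,.21],math.atan2(d[1],d[0]))
E
```

```text
0.04202508156900311 [0.57399285 0.01000598 0.15      ] 1.78021550375192
pose [0.5836 0.021  0.2958] rot [ 3.1287 -0.0043  1.8446] F [-0.3 -0.   0.9] q6 -0.37 t 15.98
rows 3 total_tool_mm [-10.7 -10.9  85.6] rotvec [ 0.013 -0.005  0.064]
 after turning: total [-11.   -9.1  85.8] per row [-3.7 -3.  28.6] rot/row [ 0.0043 -0.0016  0.0215]
 combined rows: [[-3.6, -3.6, 28.5], [-3.6, -3.4, 28.6], [-3.6, -3.2, 28.6]]
```

{"method": "apply_moves", "body": {
  "motion": [
    {"offset": [-5,-5,10],"rotation": [0.013,-0.004,0.06]},
    {"offset": [-5,-4,25],"rotation": [0,0,0]},
    {"offset": [0,0,30],"rotation": [0,0,0]},
    {"offset": [0,0,10],"rotation": [0,0,0]},
    {"offset": [0,0,0],"rotation": [0,0,0]}
  ]
}}

```text
time: 16.4
tool_pos: [0.5768, 0.0156, 0.2207]
tool_rot: [3.137, -0.001, 1.797]
contact_force: [-0.5, 0.4, 0.2]
opening: 0.046
```

```bash
python3 - <<'E'
from h import *
plan([.577,.0084,.192],1.78)
p,W=wrist("h3")
E
```

```text
pose [0.5768 0.0156 0.2207] rot [ 3.1372e+00 -1.5000e-03  1.7973e+00] F [-0.5  0.4  0.2] q6 -0.33 t 16.4
rows 1 total_tool_mm [-7.1 -1.5 28.7] rotvec [ 0.004 -0.001  0.017]
 after turning: total [-7.1 -1.3 28.7] per row [-7.1 -1.3 28.7] rot/row [ 0.0044 -0.0015  0.0173]
```

View pics/h3.png

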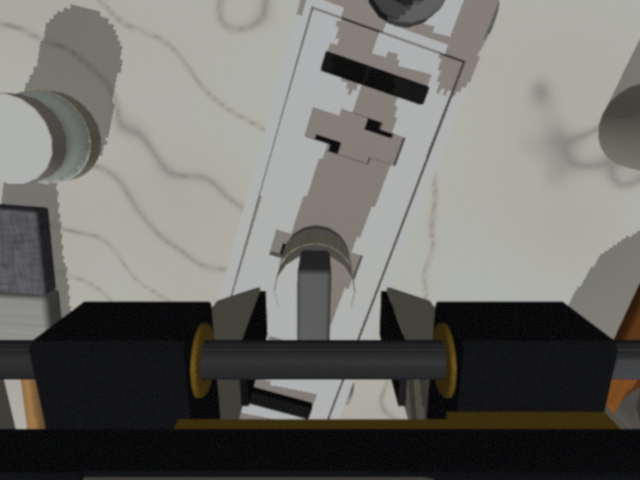

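The bar (px 315,300) is between the fingers. I'll descend and close.

{"method": "apply_moves", "body": {
  "motion": [
    {"offset": [-6,-2,10],"rotation": [0.004,0,0.015]},
    {"offset": [-2,0,14],"rotation": [0,0,0]},
    {"offset": [0,0,6],"rotation": [0,0,0]},
    {"offset": [0,-0.5,1],"rotation": [0,0,0]}
  ]
}}

```text
time: 16.78
tool_pos: [0.5778, 0.0096, 0.1925]
tool_rot: [3.135, 0.0, 1.787]
contact_force: [0.1, -1.2, 0.5]
opening: 0.046
```

{"method": "apply_moves", "body": {
  "motion": [
    {"offset": [0,-0.5,1],"rotation": [0,0,0]},
    {"offset": [0,-0.5,1],"rotation": [0,0,0]},
    {"offset": [0,-0.5,1],"rotation": [0,0,0]},
    {"offset": [0,0,0.5],"rotation": [0,0,0]},
    {"offset": [0,0,0.5],"rotation": [0,0,0]},
    {"offset": [0,0,0.5],"rotation": [0,0,0]},
    {"offset": [0,0,0.5],"rotation": [0,0,0]}
  ],
  "grip": 1
}}

```text
time: 17.37
tool_pos: [0.5771, 0.0095, 0.1904]
tool_rot: [3.131, 0.002, 1.787]
contact_force: [-1.7, 0.0, 4.2]
opening: 0.0139
```

```bash
python3 - <<'E'
from h import *
plan([.5762,.0084,.192],1.78)
E
```

```text
pose [0.5771 0.0095 0.1904] rot [3.1308e+00 1.6000e-03 1.7874e+00] F [-1.7  0.   4.2] q6 -0.33 t 17.37
rows 1 total_tool_mm [-0.9 -1.1 -1.6] rotvec [0.011 0.002 0.007]
 after turning: total [-0.9 -1.1 -1.6] per row [-0.9 -1.1 -1.6] rot/row [0.0108 0.0016 0.0074]
```

{"method": "apply_moves", "body": {
  "motion": [
    {"offset": [0,0,0.5],"rotation": [0,0,-0.09]},
    {"offset": [0,0,0.5],"rotation": [0,0,-0.09]},
    {"offset": [0,0,0.5],"rotation": [0,0,-0.09]},
    {"offset": [0,0,0.5],"rotation": [0,0,-0.09]},
    {"offset": [0,0,0.5],"rotation": [0,0,-0.09]},
    {"offset": [0,0,0.5],"rotation": [0,0,-0.09]},
    {"offset": [0,0,0.5],"rotation": [0,0,-0.09]},
    {"offset": [0,0,0.5],"rotation": [0,0,-0.09]},
    {"offset": [0,0,0.5],"rotation": [0,0,-0.09]},
    {"offset": [0,0,0.5],"rotation": [0,0,-0.09]},
    {"offset": [0,0,0.5],"rotation": [0,0,-0.09]}
  ]
}}

```text
time: 18.28
tool_pos: [0.5751, 0.009, 0.1903]
tool_rot: [3.14, 0.009, 2.822]
contact_force: [-0.5, 0.2, 2.6]
opening: 0.0138
```

```bash
python3 - <<'E'
from h import *
plan([.5762,.0084,.192],3.05)
E
```

```text
pose [0.5751 0.009  0.1903] rot [3.1399 0.0091 2.8225] F [-0.5  0.2  2.6] q6 -1.37 t 18.28
rows 2 total_tool_mm [-1.2 -0.2 -1.7] rotvec [ 0.001  0.009 -0.228]
 after turning: total [-1.1 -0.5 -1.7] per row [-0.6 -0.2 -0.8] rot/row [ 0.0003  0.0046 -0.1138]
 combined rows: [[-0.6, -0.1, -0.8], [-0.6, -0.2, -0.8]]
```

{"method": "apply_moves", "body": {
  "motion": [
    {"offset": [-0.5,0,0.5],"rotation": [0,0.005,-0.09]},
    {"offset": [-0.5,0,0.5],"rotation": [0,0.005,-0.09]},
    {"offset": [0,0,0.5],"rotation": [0,0,-0.04]},
    {"offset": [0,0,0],"rotation": [0,0,0]}
  ]
}}

```text
time: 18.62
tool_pos: [0.5771, 0.0081, 0.1904]
tool_rot: [3.141, 0.003, 3.058]
contact_force: [-0.7, 0.4, -1.1]
opening: 0.0137
```

```bash
python3 - <<'E'
from h import *
plan([.5762,.0084,.192],3.05); print(observe()["torque"])
E
```

```text
pose [0.5771 0.0081 0.1904] rot [3.1414e+00 3.0000e-03 3.0579e+00] F [-0.7  0.4 -1.1] q6 -1.61 t 18.62
rows 1 total_tool_mm [ 0.9  0.2 -1.6] rotvec [0.    0.003 0.008]
 after turning: total [ 0.9  0.2 -1.6] per row [ 0.9  0.2 -1.6] rot/row [0.0002 0.003  0.0079]
[ 0.19130314 -0.08168513  0.06867726]
```

{"method": "apply_moves", "body": {
  "motion": [
    {"offset": [0.5,0,-3],"rotation": [0,0.003,0.01]},
    {"offset": [0,0,-5],"rotation": [0,0,0]},
    {"offset": [0,0,-6],"rotation": [0,0,0]},
    {"offset": [0,0,-6],"rotation": [0,0,0]}
  ]
}}

```text
time: 18.95
tool_pos: [0.5754, 0.0083, 0.2095]
tool_rot: [3.141, -0.005, 3.042]
contact_force: [0.2, 0.4, -1.8]
opening: 0.0138
```

```bash
python3 - <<'E'
from h import *
plan([.452,.3435,.31],2.987)
E
```

```text
pose [0.5754 0.0083 0.2095] rot [ 3.1412 -0.0054  3.0421] F [ 0.2  0.4 -1.8] q6 -1.59 t 18.95
rows 10 total_tool_mm [156.7 321.3 -99.5] rotvec [ 0.    -0.005  0.055]
 after turning: total [ 173.6  312.2 -100.5] per row [ 17.4  31.2 -10. ] rot/row [ 0.     -0.0005  0.0055]
 combined rows: [[15.7, 32.1, -10.0], [15.8, 32.0, -10.0], [16.0, 32.0, -10.0], [16.2, 31.9, -10.0], [16.3, 31.8, -10.0], [16.5, 31.7, -10.0], [16.7, 31.6, -10.0], [16.9, 31.5, -10.0], [17.0, 31.4, -10.0], [17.2, 31.3, -10.0]]
```

{"method": "apply_moves", "body": {
  "motion": [
    {"offset": [0,0,-30],"rotation": [0,0,0]},
    {"offset": [0,0,-35],"rotation": [0,0.005,0.02]},
    {"offset": [10,20,-35],"rotation": [0,0,0.02]},
    {"offset": [16.5,31.5,0],"rotation": [0,0,0.015]},
    {"offset": [16.5,31.5,0],"rotation": [0,0,0]},
    {"offset": [16.5,31.5,0],"rotation": [0,0,0]},
    {"offset": [16.5,31.5,0],"rotation": [0,0,0]},
    {"offset": [16.5,31.5,0],"rotation": [0,0,0]},
    {"offset": [16.5,31.5,0],"rotation": [0,0,0]},
    {"offset": [16.5,31.5,0],"rotation": [0,0,0]},
    {"offset": [16.5,30,0],"rotation": [0,0,0]},
    {"offset": [10,15,0],"rotation": [0,0,0]}
  ]
}}

```text
time: 19.95
tool_pos: [0.4685, 0.3226, 0.3251]
tool_rot: [3.137, 0.0, 2.966]
contact_force: [0.8, -0.2, -2.3]
opening: 0.0138
```

{"method": "apply_moves", "body": {
  "motion": [
    {"offset": [0,0,0],"rotation": [0,0,0]},
    {"offset": [0,0,0],"rotation": [0,0,0]}
  ]
}}

```text
time: 20.12
tool_pos: [0.4659, 0.3268, 0.3261]
tool_rot: [3.136, 0.0, 2.972]
contact_force: [0.5, -1.5, -1.5]
opening: 0.0138
```

```bash
python3 - <<'E'
from h import *
plan([.452,.3435,.26],2.987)
p,W=wrist("i1")
E
```

```text
pose [0.4659 0.3268 0.3261] rot [3.1358e+00 1.0000e-04 2.9721e+00] F [ 0.5 -1.5 -1.5] q6 -0.93 t 20.12
rows 2 total_tool_mm [16.5 13.8 66.2] rotvec [ 0.006  0.    -0.015]
 after turning: total [16.3 14.4 66.1] per row [ 8.1  7.2 33.1] rot/row [ 0.0029  0.0001 -0.0074]
```

View pics/i1.png

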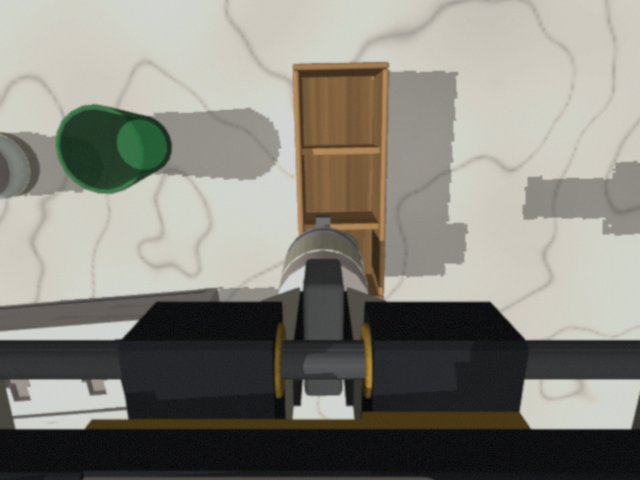

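{"method": "apply_moves", "body": {
  "motion": [
    {"offset": [8,7,0],"rotation": [0.006,0,-0.012]},
    {"offset": [8,7,0],"rotation": [0,0,0]},
    {"offset": [0,0,25],"rotation": [0,0,0]},
    {"offset": [0,0,25],"rotation": [0,0,0]},
    {"offset": [0,0,0],"rotation": [0,0,0]}
  ]
}}

```text
time: 20.58
tool_pos: [0.453, 0.3419, 0.2774]
tool_rot: [3.14, 0.004, 2.978]
contact_force: [-1.1, -0.4, -2.8]
opening: 0.0139
```

```bash
python3 - <<'E'
from h import *
plan([.452,.3435,.154],2.987)
p,W=wrist("i2")
E
```

```text
pose [0.453  0.3419 0.2774] rot [3.1395 0.004  2.978 ] F [-1.1 -0.4 -2.8] q6 -0.9 t 20.58
rows 4 total_tool_mm [  1.8   1.2 123.4] rotvec [ 0.002  0.004 -0.009]
 after turning: total [  1.3   1.5 123.4] per row [ 0.3  0.4 30.9] rot/row [ 0.0005  0.001  -0.0022]
```

View pics/i2.png

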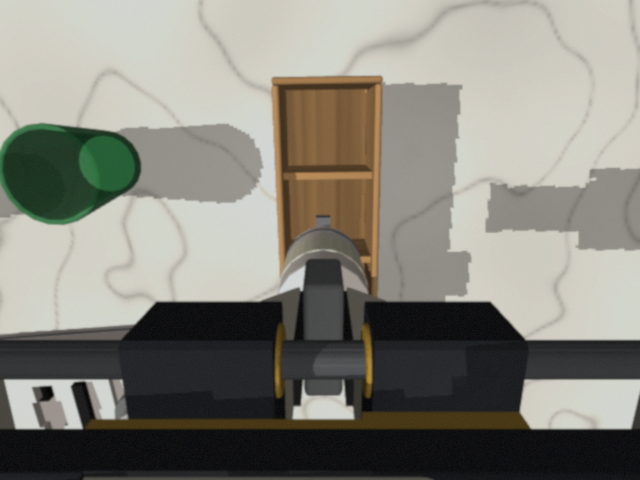

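{"method": "apply_moves", "body": {
  "motion": [
    {"offset": [1,0.5,22],"rotation": [0.002,0.005,-0.005]},
    {"offset": [0.7,0,24],"rotation": [0,0.002,0]},
    {"offset": [0.7,0,22],"rotation": [0,0.002,0]},
    {"offset": [0.7,0,18],"rotation": [0,0.002,0]},
    {"offset": [0.7,0,10],"rotation": [0,0.002,0]},
    {"offset": [0.5,0,6],"rotation": [0,0.001,0]},
    {"offset": [0.5,0,6],"rotation": [0,0.001,0]}
  ]
}}

```text
time: 21.22
tool_pos: [0.4554, 0.3456, 0.1804]
tool_rot: [3.128, 0.006, 2.979]
contact_force: [0.5, -0.8, -1.3]
opening: 0.0138
```

```bash
python3 - <<'E'
from h import *
plan([.452,.3435,.154],2.987)
E
```

```text
pose [0.4554 0.3456 0.1804] rot [3.1283 0.0056 2.9786] F [ 0.5 -0.8 -1.3] q6 -0.9 t 21.22
rows 1 total_tool_mm [ 3.1 -3.  26.4] rotvec [ 0.013  0.006 -0.008]
 after turning: total [ 3.  -2.6 26.4] per row [ 3.  -2.6 26.4] rot/row [ 0.0132  0.0057 -0.0084]
```

{"method": "apply_moves", "body": {
  "motion": [
    {"offset": [2,-1.5,8],"rotation": [0.012,0.005,0]},
    {"offset": [1,-1,9],"rotation": [0,0,0]},
    {"offset": [0,0,7],"rotation": [0,0,0]},
    {"offset": [0,0,4],"rotation": [0,0,0]},
    {"offset": [0,0,3],"rotation": [0,0,0]}
  ]
}}

```text
time: 21.63
tool_pos: [0.4536, 0.3446, 0.1506]
tool_rot: [3.137, 0.005, 2.978]
contact_force: [-5.8, -2.3, 33.0]
opening: 0.0135
```

{"method": "apply_moves", "body": {
  "motion": [
    {"offset": [0,0,-0.5],"rotation": [0,0,0]},
    {"offset": [0,0,0],"rotation": [0,0,0]},
    {"offset": [0,0,0],"rotation": [0,0,0]},
    {"offset": [0,0,0],"rotation": [0,0,0]},
    {"offset": [0,0,-10],"rotation": [0,0,0]},
    {"offset": [0,0,-20],"rotation": [0,0,0]},
    {"offset": [0,0,-30],"rotation": [0,0,0]},
    {"offset": [0,0,-30],"rotation": [0,0,0]},
    {"offset": [0,0,-30],"rotation": [0,0,0]},
    {"offset": [0,0,-15],"rotation": [0,0,0]}
  ],
  "grip": 0.5
}}

```text
time: 22.47
tool_pos: [0.4519, 0.3436, 0.2922]
tool_rot: [3.14, 0.002, 2.978]
contact_force: [1.5, 2.0, 0.7]
opening: 0.0456
```

```bash
python3 - <<'E'
from h import *
s=observe(); print(s["tool_pos"],s["tool_rot"],s["qpos"])
q=read_camera("scene"); cv2.imwrite("pics/j1.png",q["img"][:,:,::-1]); nets(q,["cover","cartridge_2"])
q=read_camera("side"); nets(q,["cover"]); cv2.imwrite("pics/j2.png",q["img"][:,:,::-1])
E
```

```text
[0.45192327 0.34359598 0.29218942] [3.14013619e+00 1.86112645e-03 2.97812233e+00] [ 5.15088524e-01  4.19597928e-01  1.40527101e+00 -3.55131169e-05
  1.31436070e+00 -8.92229866e-01]
cover [(0.82, [0.4675, -0.3592, 0.0013])]
cartridge_2 [(0.91, [0.4508, 0.3387, 0.0206]), (0.78, [0.511, 0.3344, 0.0176])]
cover [(0.96, [0.4687, -0.3574, 0.0009])]
```

View pics/j1.png

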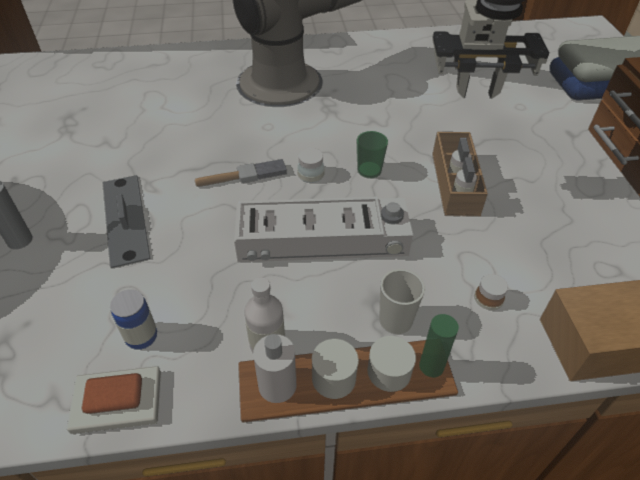

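View pics/j2.png

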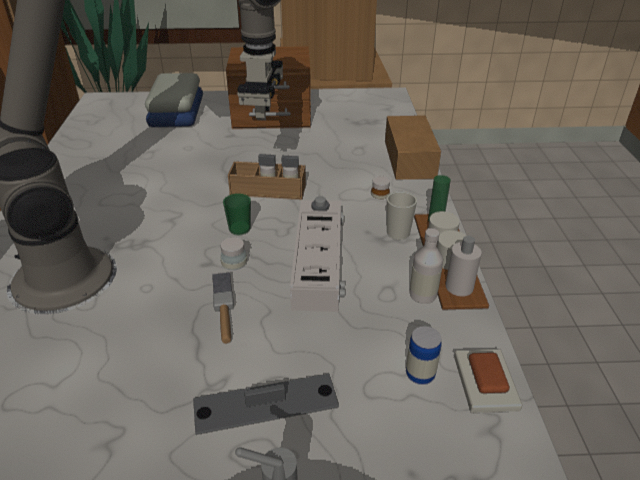

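Both cartridges stand in cells of their own (scene px 458,158 and 467,178), all ports are empty, and the toiletries have not moved. Now I'll measure the cover and the dark object beside it.

```bash
python3 - <<'E'
from h import *
q=read_camera("scene"); cv2.imwrite("pics/k1.png",cv2.resize(q["img"][150:290,0:180,::-1],None,fx=4,fy=4,interpolation=cv2.INTER_CUBIC))
q2=read_camera("side"); cv2.imwrite("pics/k2.png",cv2.resize(q2["img"][360:480,180:350,::-1],None,fx=4,fy=4,interpolation=cv2.INTER_CUBIC))
E
```

```text
(no output)
```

View pics/k1.png

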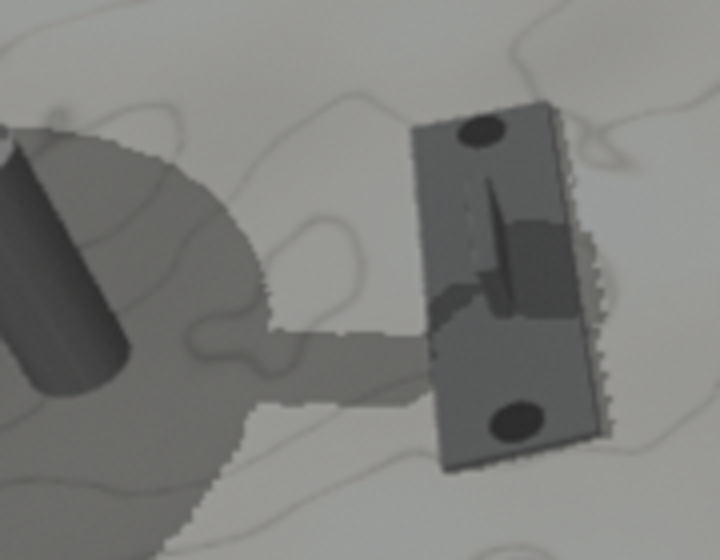

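View pics/k2.png

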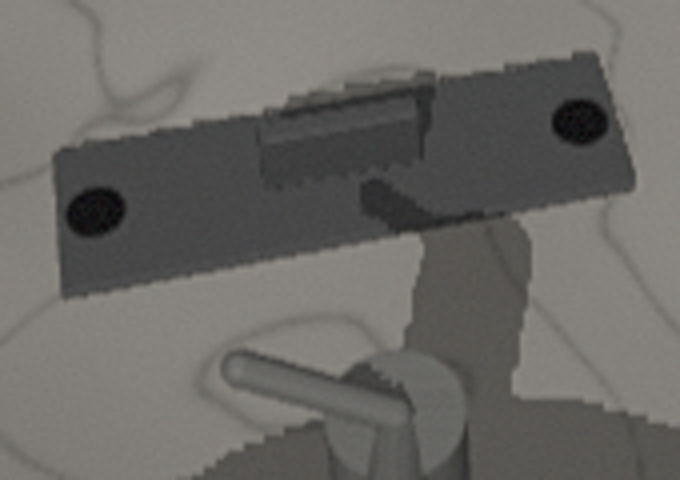

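```bash
cat >> h.py <<'E'
def fixed(n):
    q=read_camera(n); M=np.eye(4);M[:3,:3]=q["R"].T;M[:3,3]=-q["R"].T@q["t"]; return q,M
def tri(c1,u1,c2,u2):
    A=[];b=[]
    for (p,M),u in ((c1,u1),(c2,u2)):
        d=M[:3,:3]@np.linalg.inv(p["camera_matrix"])@np.array([u[0],u[1],1.]);d/=np.linalg.norm(d)
        P=np.eye(3)-np.outer(d,d);A.append(P);b.append(P@M[:3,3])
    return np.linalg.lstsq(np.vstack(A),np.concatenate(b),rcond=None)[0]
E
python3 - <<'E'
from h import *
s=fixed("scene");d=fixed("side")
a1=ray(*s,(120.5,182.75),.006);b1=ray(*s,(129.2,255.25),.006)
a2=ray(*d,(204,413),.006);b2=ray(*d,(325,390.5),.006)
for a,b in ((a1,b1),(a2,b2)):
    v=b-a; print(a.round(4),b.round(4),((a+b)/2).round(4),np.linalg.norm(v),math.atan2(v[1],v[0]))
print(ray(*s,(20,247),0))
print("tap top", [tri(s,(u,184),d,(280,460)).round(3) for u in (-3,0)])
plan([.465,-.30,.29],.15+math.pi)
E
```

```text
[ 0.3628 -0.3789  0.006 ] [ 0.5745 -0.3399  0.006 ] [ 0.4687 -0.3594  0.006 ] 0.21523314508123167 0.1822238421479703
[ 0.3632 -0.3799  0.006 ] [ 0.5755 -0.3409  0.006 ] [ 0.4693 -0.3604  0.006 ] 0.21583826011372367 0.18161968931766304
[ 0.5202193  -0.55571039  0.        ]
tap top [array([ 0.498, -0.551,  0.14 ]), array([ 0.497, -0.548,  0.137])]
pose [0.451  0.343  0.2863] rot [-3.138  -0.0044  2.978 ] F [-0.9  0.1 -0.3] q6 -0.89 t 22.92
rows 17 total_tool_mm [-118.5 -632.2   -2. ] rotvec [-0.003 -0.005 -0.314]
 after turning: total [  82.2 -637.9   -3.7] per row [  4.8 -37.5  -0.2] rot/row [-0.0002 -0.0003 -0.0184]
 combined rows: [[-7.0, -37.2, -0.1], [-6.3, -37.3, -0.1], [-5.6, -37.4, -0.1], [-4.9, -37.5, -0.1], [-4.2, -37.6, -0.1], [-3.5, -37.7, -0.1], [-2.8, -37.7, -0.1], [-2.1, -37.8, -0.2], [-1.4, -37.8, -0.2], [-0.7, -37.8, -0.2], [-0.0, -37.8, -0.2], [0.7, -37.8, -0.2], [1.4, -37.8, -0.2], [2.1, -37.8, -0.2], [2.8, -37.7, -0.2], [3.4, -37.7, -0.2], [4.1, -37.6, -0.2]]
```

{"method": "apply_moves", "body": {
  "motion": [
    {"offset": [-7,-35,0],"rotation": [0,0,-0.02]},
    {"offset": [-6.5,-35,0],"rotation": [0,0,-0.02]},
    {"offset": [-5.5,-36,0],"rotation": [0,0,-0.02]},
    {"offset": [-5,-36,0],"rotation": [0,0,-0.02]},
    {"offset": [-4,-36,0],"rotation": [0,0,-0.02]},
    {"offset": [-3.5,-36,0],"rotation": [0,0,-0.02]},
    {"offset": [-3,-36,0],"rotation": [0,0,-0.02]},
    {"offset": [-2,-36,0],"rotation": [0,0,-0.02]},
    {"offset": [-1.5,-36,0],"rotation": [0,0,-0.02]},
    {"offset": [-1,-36,0],"rotation": [0,0,-0.02]},
    {"offset": [0,-36,0],"rotation": [0,0,-0.02]},
    {"offset": [1,-36,0],"rotation": [0,0,-0.02]}
  ],
  "grip": 0.5
}}

```text
time: 23.92
tool_pos: [0.4664, -0.1009, 0.2786]
tool_rot: [3.141, -0.019, -3.041]
contact_force: [1.1, 0.1, 0.1]
opening: 0.0458
```

{"method": "apply_moves", "body": {
  "motion": [
    {"offset": [1.5,-36,0],"rotation": [0,0,-0.02]},
    {"offset": [2,-36,0],"rotation": [0,0,-0.02]},
    {"offset": [3,-36,0],"rotation": [0,0,-0.02]},
    {"offset": [3.5,-36,0],"rotation": [0,0,-0.02]},
    {"offset": [4,-30,0],"rotation": [0,0,0]},
    {"offset": [0,0,0],"rotation": [0,0,0]},
    {"offset": [0,0,0],"rotation": [0,0,0]}
  ]
}}

```text
time: 24.5
tool_pos: [0.4737, -0.2914, 0.273]
tool_rot: [3.135, -0.024, -2.964]
contact_force: [0.1, 0.5, 0.2]
opening: 0.0462
```

```bash
python3 - <<'E'
from h import *
plan([.469,-.36,.20],3.324)
p,W=wrist("l1"); nets(p,["cover"])
s=fixed("scene"); nets(s[0],["cover"])
E
```

```text
pose [ 0.4737 -0.2914  0.273 ] rot [ 3.1353 -0.0244 -2.9643] F [0.1 0.5 0.2] q6 -2.43 t 24.5
rows 3 total_tool_mm [ 15.  -67.2  72.9] rotvec [ 0.006 -0.024 -0.005]
 after turning: total [ 17.1 -66.6  73. ] per row [  5.7 -22.2  24.3] rot/row [ 0.0021 -0.0081 -0.0017]
cover [(0.96, [0.4692, -0.3587, -0.0016])]
cover [(0.86, [0.4657, -0.3608, 0.0021])]
```

View pics/l1.png

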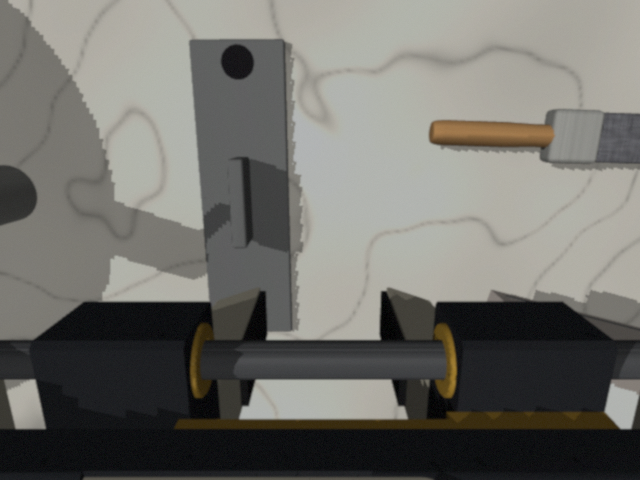

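{"method": "apply_moves", "body": {
  "motion": [
    {"offset": [6,-24,0],"rotation": [0.006,-0.024,-0.005]},
    {"offset": [6,-24,0],"rotation": [0,0,0]},
    {"offset": [5,-18,20],"rotation": [0,0,0]},
    {"offset": [0,0,35],"rotation": [0,0,0]},
    {"offset": [0,0,35],"rotation": [0,0,0]},
    {"offset": [0,0,30],"rotation": [0,0,0]},
    {"offset": [0,0,10],"rotation": [0,0,0]},
    {"offset": [0,0,0],"rotation": [0,0,0]}
  ]
}}

```text
time: 25.37
tool_pos: [0.4753, -0.3499, 0.1447]
tool_rot: [-3.134, 0.008, -2.94]
contact_force: [0.2, -0.8, 0.3]
opening: 0.0457
```

```bash
python3 - <<'E'
from h import *
plan([.469,-.36,.078],3.324)
p,W=wrist("l2"); 
for x in (.035,-.035):
  c=.469+x*math.cos(.182),-.36+x*math.sin(.182),.04; print("handle end proj",proj(p,W,c).round())
E
```

```text
pose [ 0.4753 -0.3499  0.1447] rot [-3.1336  0.0084 -2.9398] F [ 0.2 -0.8  0.3] q6 -2.54 t 25.37
rows 2 total_tool_mm [ 8.7 -8.1 66.7] rotvec [-0.008  0.008  0.019]
 after turning: total [ 8.  -8.8 66.7] per row [ 4.  -4.4 33.3] rot/row [-0.004   0.0042  0.0097]
handle end proj [309. 327.]
handle end proj [311. 191.]
```

View pics/l2.png

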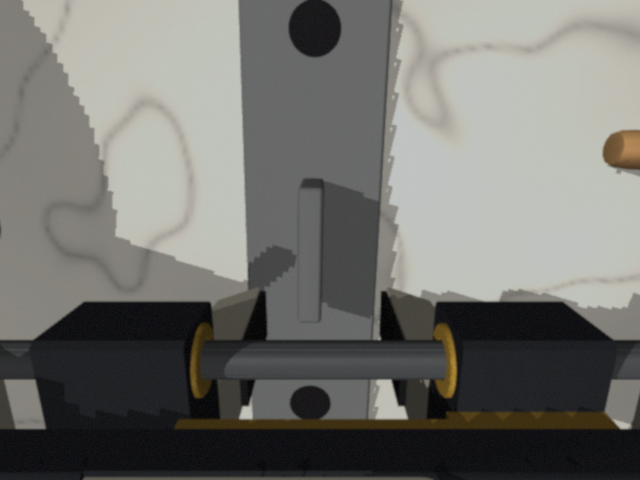

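{"method": "apply_moves", "body": {
  "motion": [
    {"offset": [5,-5,15],"rotation": [-0.008,0.008,0.012]},
    {"offset": [5,-4,20],"rotation": [0,0,0]},
    {"offset": [0,0,15],"rotation": [0,0,0]},
    {"offset": [0,0,5],"rotation": [0,0,0]},
    {"offset": [0,0,0],"rotation": [0,0,0]}
  ]
}}

```text
time: 25.83
tool_pos: [0.4724, -0.3597, 0.0972]
tool_rot: [-3.131, 0.008, -2.945]
contact_force: [0.6, -0.2, -0.4]
opening: 0.0459
```

```bash
python3 - <<'E'
from h import *
plan([.467,-.36,.078],3.324)
p,W=wrist("l3"); 
E
```

```text
pose [ 0.4724 -0.3597  0.0972] rot [-3.1312  0.008  -2.9455] F [ 0.6 -0.2 -0.4] q6 -2.55 t 25.83
rows 1 total_tool_mm [ 5.5  1.  19.2] rotvec [-0.01   0.008  0.014]
 after turning: total [ 5.4  0.7 19.2] per row [ 5.4  0.7 19.2] rot/row [-0.0103  0.008   0.0137]
```

View pics/l3.png

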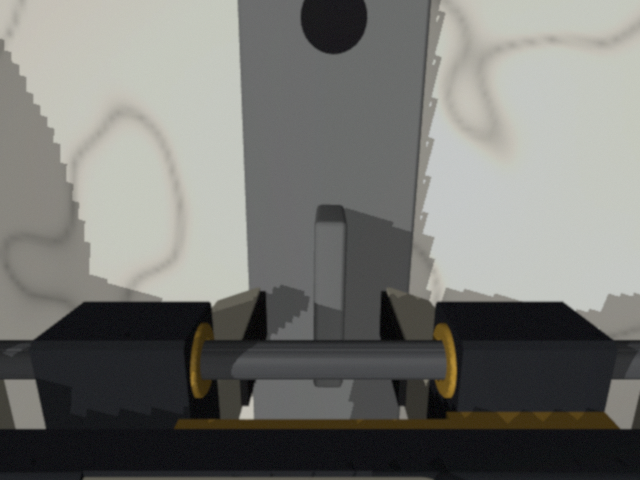

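{"method": "apply_moves", "body": {
  "motion": [
    {"offset": [3,1,8],"rotation": [-0.01,0.008,0.01]},
    {"offset": [2,0,8],"rotation": [0,0,0]},
    {"offset": [1,0,3],"rotation": [0,0,0]},
    {"offset": [0,0,1],"rotation": [0,0,0]}
  ]
}}

```text
time: 26.22
tool_pos: [0.4683, -0.3607, 0.0807]
tool_rot: [-3.135, 0.004, -2.955]
contact_force: [-0.4, 0.3, -0.0]
opening: 0.0458
```

{"method": "apply_moves", "body": {
  "motion": [
    {"offset": [0,0,0.5],"rotation": [0,0,0]},
    {"offset": [0,0,0.5],"rotation": [0,0,0]},
    {"offset": [0,0,0.5],"rotation": [0,0,0]},
    {"offset": [0,0,0.5],"rotation": [0,0,0]},
    {"offset": [0,0,0.5],"rotation": [0,0,0]},
    {"offset": [0,0,0.5],"rotation": [0,0,0]},
    {"offset": [0,0,0.5],"rotation": [0,0,0]},
    {"offset": [0,0,0.5],"rotation": [0,0,0]}
  ],
  "grip": 1,
  "grip_force": 40
}}

```text
time: 26.88
tool_pos: [0.4683, -0.3607, 0.0781]
tool_rot: [-3.136, 0.004, -2.956]
contact_force: [-2.7, 1.9, 3.0]
opening: 0.0118
```

```bash
python3 - <<'E'
from h import *
plan([.467,-.36,.2],3.324)
p,W=wrist("l4"); 
E
```

```text
pose [ 0.4683 -0.3607  0.0781] rot [-3.1357  0.0044 -2.9556] F [-2.7  1.9  3. ] q6 -2.54 t 26.88
rows 4 total_tool_mm [   0.6    0.2 -121.9] rotvec [-0.006  0.004  0.004]
 after turning: total [   1.1    0.9 -121.9] per row [  0.3   0.2 -30.5] rot/row [-0.0015  0.0011  0.0009]
```

View pics/l4.png

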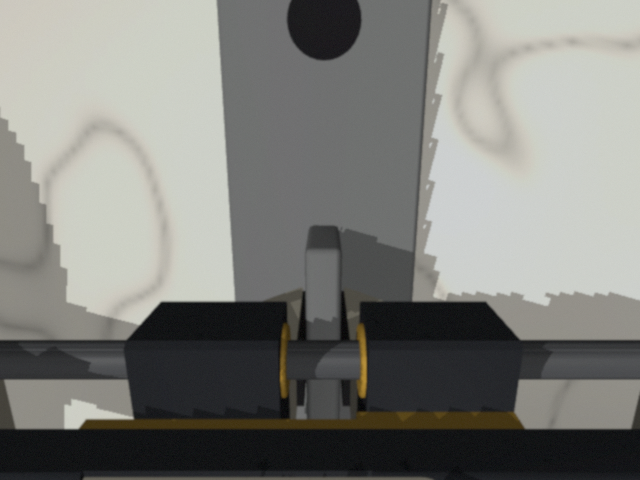

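```bash
python3 - <<'E'
from h import *
s=observe()
p,W=wrist(None)
D=ray(p,W,(324,18),.006); print(D)
R=Rt(s); d=R.inv().apply(D-np.array(s["tool_pos"])); print("dot in tool",d*1000, "cover centre along tool x:",d[0]*1000-108)
# handle ends, top z=.04
for u in ((324,240),):
  H=ray(p,W,u,.04); print("handle far end tool",R.inv().apply(H-np.array(s["tool_pos"]))*1000)
E
```

```text
[ 0.36123192 -0.38240294  0.006     ]
dot in tool [109.52184632  -1.13710972  71.63657693] cover centre along tool x: 1.5218463194721181
handle far end tool [38.83453436 -1.15769655 37.95060004]
```

{"method": "apply_moves", "body": {
  "motion": [
    {"offset": [0,0,-8],"rotation": [-0.006,0.004,0]},
    {"offset": [0,0,-20],"rotation": [0,0,0]},
    {"offset": [0,0,-30],"rotation": [0,0,0]},
    {"offset": [0,0,-35],"rotation": [0,0,0]},
    {"offset": [0,0,-35],"rotation": [0,0,0]},
    {"offset": [0,0,-35],"rotation": [0,0,0]},
    {"offset": [0,0,-35],"rotation": [0,0,0]},
    {"offset": [0,0,0],"rotation": [0,0,0]}
  ]
}}

```text
time: 27.65
tool_pos: [0.467, -0.3599, 0.2785]
tool_rot: [3.132, -0.007, -2.955]
contact_force: [0.6, -0.5, -1.2]
opening: 0.0116
```

```bash
python3 - <<'E'
from h import *
plan([.56,-.05,.27],1.479)
p,W=wrist("m1"); 
E
```

```text
pose [ 0.467  -0.3599  0.2785] rot [ 3.132  -0.0069 -2.9552] F [ 0.6 -0.5 -1.2] q6 -2.54 t 27.65
rows 16 total_tool_mm [-148.9  287.2   10.3] rotvec [ 0.    -0.014  1.849]
 after turning: total [317.1  64.2   8.5] per row [19.8  4.   0.5] rot/row [ 0.     -0.0009  0.1156]
 combined rows: [[-9.3, 18.0, 0.6], [-7.2, 18.9, 0.6], [-4.9, 19.6, 0.7], [-2.7, 20.0, 0.7], [-0.3, 20.2, 0.7], [2.0, 20.1, 0.7], [4.3, 19.8, 0.7], [6.6, 19.1, 0.6], [8.7, 18.2, 0.6], [10.8, 17.1, 0.6], [12.7, 15.8, 0.6], [14.4, 14.2, 0.6], [15.9, 12.4, 0.6], [17.3, 10.5, 0.6], [18.4, 8.4, 0.6], [19.2, 6.3, 0.5]]
```

View pics/m1.png

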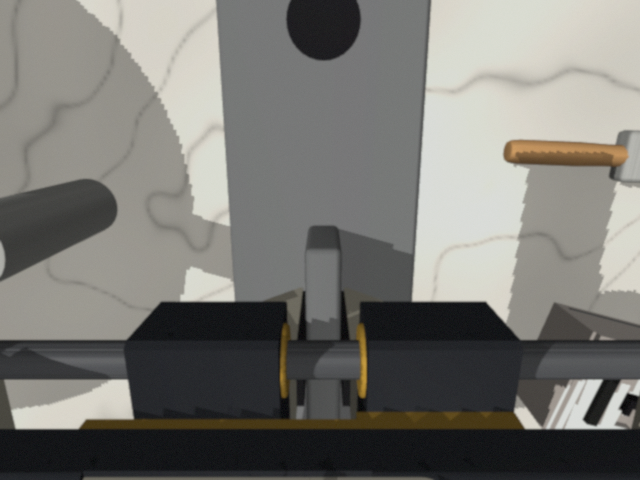

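{"method": "apply_moves", "body": {
  "motion": [
    {"offset": [-9,18,0],"rotation": [0,0,0.09]},
    {"offset": [-7,19,0],"rotation": [0,0,0.09]},
    {"offset": [-6,19,0],"rotation": [0,0,0.09]},
    {"offset": [-4,20,0],"rotation": [0,0,0.09]},
    {"offset": [-2,20,0],"rotation": [0,0,0.09]},
    {"offset": [0,20,0],"rotation": [0,0,0.09]},
    {"offset": [2,20,0],"rotation": [0,0,0.09]},
    {"offset": [4,20,0],"rotation": [0,0,0.09]},
    {"offset": [6,19,0],"rotation": [0,0,0.09]},
    {"offset": [7,18,0],"rotation": [0,0,0.09]},
    {"offset": [9,18,0],"rotation": [0,0,0.09]},
    {"offset": [11,17,0],"rotation": [0,0,0.09]}
  ]
}}

```text
time: 28.7
tool_pos: [0.5282, -0.1188, 0.2551]
tool_rot: [-3.123, -0.044, 2.19]
contact_force: [1.5, 0.5, -1.7]
opening: 0.0115
```

```bash
python3 - <<'E'
from h import *
plan([.5762,.0084,.24],1.479)
E
```

```text
pose [ 0.5282 -0.1188  0.2551] rot [-3.1235 -0.0444  2.1901] F [ 1.5  0.5 -1.7] q6 -0.99 t 28.7
rows 6 total_tool_mm [ 75.  113.2  16.4] rotvec [-0.033 -0.036  0.711]
 after turning: total [131.1  36.1  15.1] per row [21.8  6.   2.5] rot/row [-0.0055 -0.006   0.1186]
 combined rows: [[12.5, 18.9, 2.7], [14.7, 17.2, 2.8], [16.6, 15.4, 2.7], [18.3, 13.3, 2.7], [19.8, 11.0, 2.7], [21.0, 8.6, 2.6]]
```

{"method": "apply_moves", "body": {
  "motion": [
    {"offset": [0,0,-20],"rotation": [-0.03,-0.03,0.06]},
    {"offset": [10,15,-10],"rotation": [0,0,0.08]},
    {"offset": [12,14,-2],"rotation": [0,0,0.08]},
    {"offset": [14,13,-2],"rotation": [0,0,0.08]},
    {"offset": [15,12,-2],"rotation": [0,0,0.08]},
    {"offset": [15,9,-2],"rotation": [0,0,0.08]},
    {"offset": [15,7,-2],"rotation": [0,0,0.08]},
    {"offset": [15,3,-2],"rotation": [0,0,0.08]},
    {"offset": [12,0,-1],"rotation": [0,0,0.04]},
    {"offset": [0,0,0],"rotation": [0,0,0]},
    {"offset": [0,0,0],"rotation": [0,0,0]}
  ]
}}

```text
time: 29.62
tool_pos: [0.5664, 0.021, 0.2788]
tool_rot: [-3.107, -0.023, 1.497]
contact_force: [-0.2, 0.6, -1.9]
opening: 0.0113
```

```bash
python3 - <<'E'
from h import *
plan([.5762,.0084,.24],1.479)
p,W=wrist("n1"); s=fixed("scene"); d=fixed("side")
cv2.imwrite("pics/n2.png",s[0]["img"][:,:,::-1]);cv2.imwrite("pics/n3.png",d[0]["img"][:,:,::-1])
E
```

```text
pose [0.5664 0.021  0.2788] rot [-3.1067 -0.0231  1.4968] F [-0.2  0.6 -1.9] q6 -0.04 t 29.62
rows 2 total_tool_mm [-12.7  12.   38.2] rotvec [-0.035 -0.023  0.018]
 after turning: total [-11.6  10.9  38.8] per row [-5.8  5.5 19.4] rot/row [-0.0175 -0.0114  0.0091]
 combined rows: [[-6.4, 6.0, 19.1], [-6.1, 5.7, 19.3]]
```

View pics/n1.png

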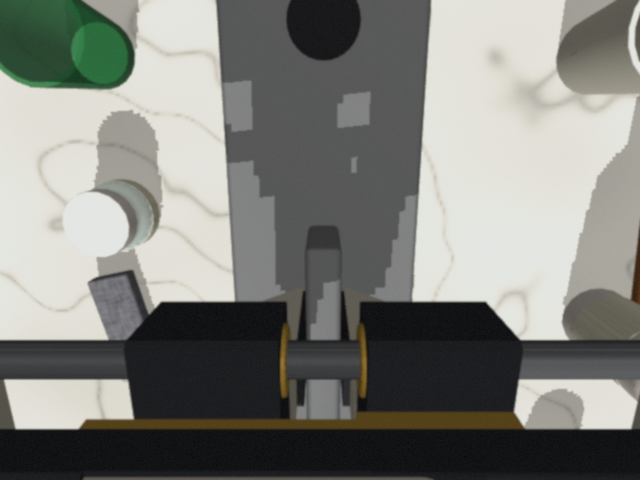

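View pics/n2.png

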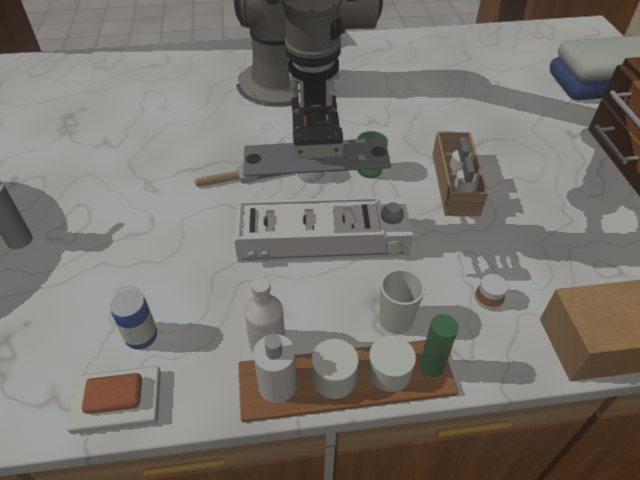

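View pics/n3.png

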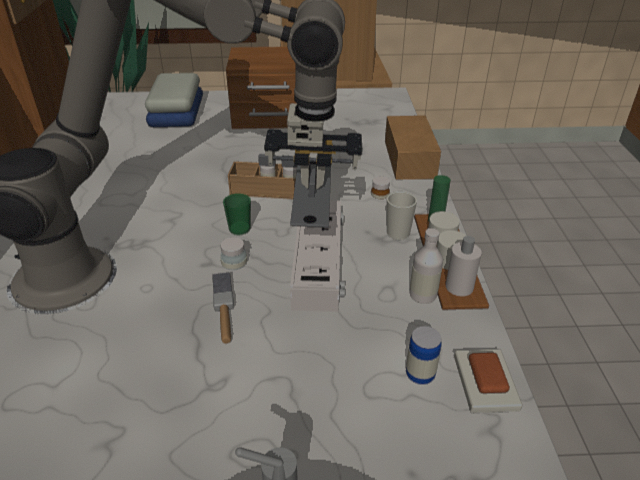

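{"method": "apply_moves", "body": {
  "motion": [
    {"offset": [-6,5,0],"rotation": [-0.018,-0.012,0.01]},
    {"offset": [-6,5,10],"rotation": [-0.017,-0.011,0.007]},
    {"offset": [0,0,20],"rotation": [0,0,0]},
    {"offset": [0,0,20],"rotation": [0,0,0]},
    {"offset": [0,0,0],"rotation": [0,0,0]},
    {"offset": [0,0,0],"rotation": [0,0,0]}
  ]
}}

```text
time: 30.27
tool_pos: [0.5779, -0.0001, 0.229]
tool_rot: [3.13, 0.006, 1.473]
contact_force: [-0.4, 0.3, -1.3]
opening: 0.0119
```

```bash
python3 - <<'E'
from h import *
plan([.5775,.007,.18],1.479)
E
```

```text
pose [ 5.779e-01 -1.000e-04  2.290e-01] rot [3.1298 0.0059 1.4732] F [-0.4  0.3 -1.3] q6 -0.03 t 30.27
rows 2 total_tool_mm [ 7.3 -1.7 48.9] rotvec [ 0.012  0.006 -0.006]
 after turning: total [ 7.1 -1.1 49. ] per row [ 3.5 -0.5 24.5] rot/row [ 0.0059  0.003  -0.0029]
```

{"method": "apply_moves", "body": {
  "motion": [
    {"offset": [4,-1,5],"rotation": [0.011,0.005,-0.005]},
    {"offset": [3,-0.5,15],"rotation": [0,0,0]},
    {"offset": [0,0,15],"rotation": [0,0,0]},
    {"offset": [0,0,12],"rotation": [0,0,0]},
    {"offset": [0,0,5],"rotation": [0,0,0]},
    {"offset": [0,0,0],"rotation": [0,0,0]}
  ]
}}

```text
time: 30.77
tool_pos: [0.5805, 0.0057, 0.181]
tool_rot: [3.131, 0.001, 1.478]
contact_force: [0.5, -0.1, -2.1]
opening: 0.0116
```

```bash
python3 - <<'E'
from h import *
plan([.5775,.007,.15],1.479)
p,W=wrist("o1"); s=fixed("scene"); d=fixed("side")
cv2.imwrite("pics/o2.png",cv2.resize(s[0]["img"][150:280,210:430,::-1],None,fx=3.5,fy=3.5,interpolation=cv2.INTER_CUBIC))
cv2.imwrite("pics/o3.png",cv2.resize(d[0]["img"][180:320,240:400,::-1],None,fx=4,fy=4,interpolation=cv2.INTER_CUBIC))
E
```

```text
pose [0.5805 0.0057 0.181 ] rot [3.1315e+00 8.0000e-04 1.4777e+00] F [ 0.5 -0.1 -2.1] q6 -0.03 t 30.77
rows 1 total_tool_mm [ 1.1 -3.5 30.9] rotvec [ 0.01   0.001 -0.001]
 after turning: total [ 1.  -3.2 31. ] per row [ 1.  -3.2 31. ] rot/row [ 0.0101  0.0008 -0.0013]
```

View pics/o1.png

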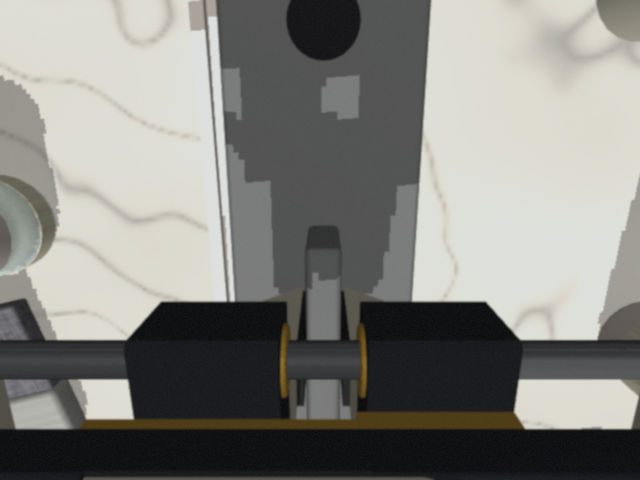

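View pics/o2.png

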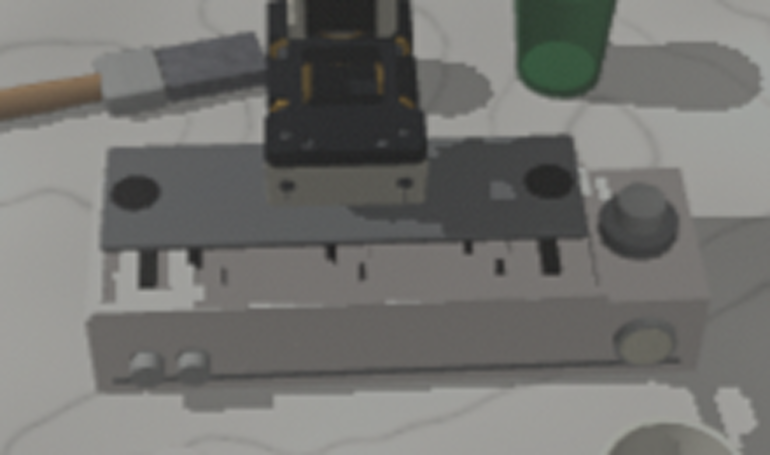

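View pics/o3.png

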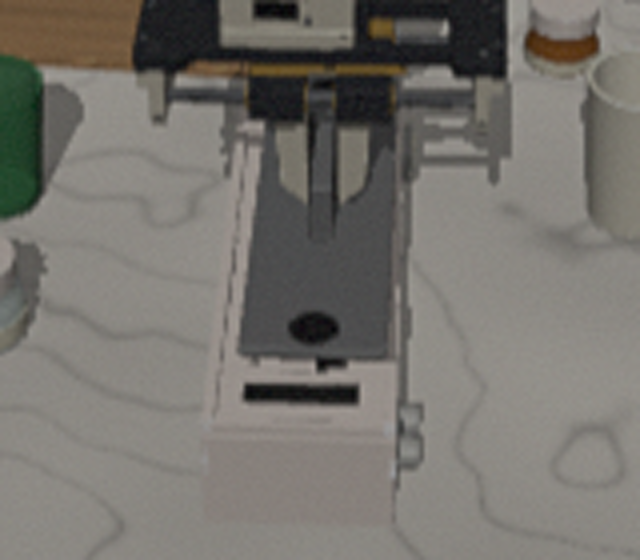

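```bash
python3 - <<'E'
from h import *
plan([.5775,.007,.15],1.479)
s=fixed("scene"); d=fixed("side")
z=observe()["tool_pos"][2]-.078+.006
a=ray(*s,(248.6,205.1),z); b=ray(*s,(366.9,201.7),z); v=b-a
print(z,a,b,(a+b)/2,np.linalg.norm(v),math.atan2(v[1],v[0]))
c=ray(*d,(240+314/4,180+327/4),z); print(c, "centre from side", c[:2]+.108*np.array([math.cos(1.479),math.sin(1.479)]))
E
```

```text
pose [0.5811 0.0056 0.1822] rot [3.1291e+00 9.0000e-04 1.4776e+00] F [-0.1  0.3 -1.3] q6 -0.03 t 30.92
rows 1 total_tool_mm [ 1.1 -4.1 32.2] rotvec [ 0.012  0.001 -0.001]
 after turning: total [ 1.1 -3.7 32.2] per row [ 1.1 -3.7 32.2] rot/row [ 0.0125  0.0009 -0.0014]
0.11022866933659743 [ 0.57362956 -0.10256329  0.11022867] [0.59264366 0.11227833 0.11022867] [0.58313661 0.00485752 0.11022867] 0.21568137968542378 1.482523444933838
[ 0.57356101 -0.10335467  0.11022867] centre from side [0.58346109 0.00419061]
```

{"method": "apply_moves", "body": {
  "motion": [
    {"offset": [1,-3,0],"rotation": [0.012,0,0]},
    {"offset": [1,-3,8],"rotation": [0,0,0]},
    {"offset": [0,-0.5,10],"rotation": [0.001,0,0]},
    {"offset": [0,-0.5,8],"rotation": [0.001,0,0]},
    {"offset": [0,-0.5,1],"rotation": [0.001,0,0]}
  ]
}}

```text
time: 31.43
tool_pos: [0.5737, 0.0086, 0.1548]
tool_rot: [-3.142, 0.001, 1.478]
contact_force: [-0.1, -0.2, -1.7]
opening: 0.0117
```

```bash
python3 - <<'E'
from h import *
plan([.5755,.008,.145],1.479)
s=fixed("scene"); d=fixed("side")
cv2.imwrite("pics/q2.png",cv2.resize(s[0]["img"][150:280,210:430,::-1],None,fx=3.5,fy=3.5,interpolation=cv2.INTER_CUBIC))
cv2.imwrite("pics/q3.png",cv2.resize(d[0]["img"][180:320,240:400,::-1],None,fx=4,fy=4,interpolation=cv2.INTER_CUBIC))
E
```

```text
pose [0.5737 0.0086 0.1548] rot [-3.1416e+00  1.0000e-03  1.4777e+00] F [-0.1 -0.2 -1.7] q6 -0.02 t 31.43
rows 1 total_tool_mm [-0.4  1.9  9.8] rotvec [-0.     0.001 -0.001]
 after turning: total [-0.4  1.9  9.8] per row [-0.4  1.9  9.8] rot/row [-0.      0.001  -0.0013]
```

View pics/q2.png

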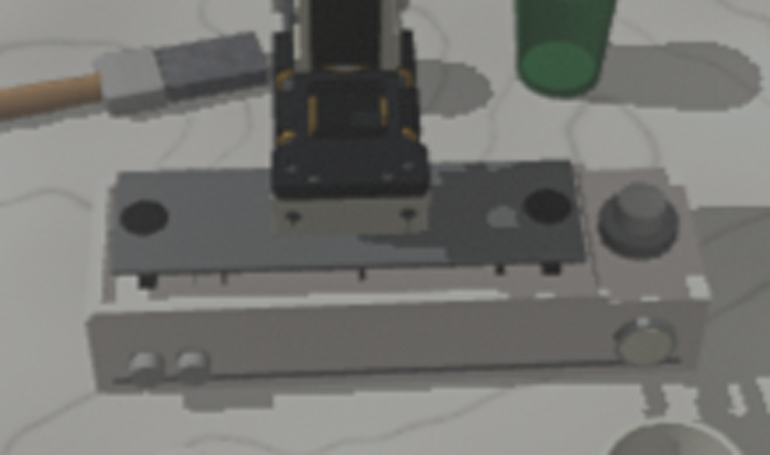

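View pics/q3.png

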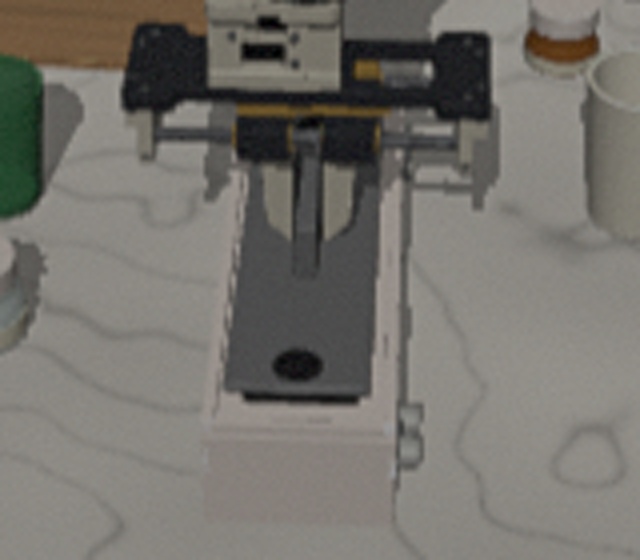

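```bash
python3 - <<'E'
from h import *
s=fixed("scene"); d=fixed("side")
t=observe()["tool_pos"];z=.1548-.072
a=ray(*s,(251.4,212),z); b=ray(*s,(366.6,208.9),z); v=b-a
print(t,a,b,(a+b)/2,np.linalg.norm(v),math.atan2(v[1],v[0]))
c=ray(*d,(314.5,271.5),z); print(c, "centre from side", c[:2]+.108*np.array([math.cos(1.479),math.sin(1.479)]))
E
```

```text
[0.57482124 0.00836267 0.15678112] [ 0.56464846 -0.09928213  0.0828    ] [0.58431459 0.11536498 0.0828    ] [0.57448152 0.00804143 0.0828    ] 0.2155461430863144 1.4794306280738692
[ 0.56540786 -0.10133589  0.0828    ] centre from side [0.57530794 0.00620939]
```

{"method": "apply_moves", "body": {
  "motion": [
    {"offset": [0.5,0,5],"rotation": [0,0,0]},
    {"offset": [0,-0.3,5],"rotation": [0.001,0,0]},
    {"offset": [0,-0.3,3],"rotation": [0.001,0,0]},
    {"offset": [0,-0.3,2],"rotation": [0.001,0,0]}
  ]
}}

```text
time: 31.97
tool_pos: [0.5754, 0.0087, 0.1428]
tool_rot: [3.137, 0.001, 1.478]
contact_force: [-1.9, 0.0, 10.3]
opening: 0.0118
```

```bash
python3 - <<'E'
from h import *
plan([.5752,.009,.144],1.479)
E
```

```text
pose [0.5754 0.0087 0.1428] rot [3.1368e+00 1.2000e-03 1.4776e+00] F [-1.9  0.  10.3] q6 -0.02 t 31.97
rows 1 total_tool_mm [ 0.2 -0.3 -1.2] rotvec [ 0.005  0.001 -0.001]
 after turning: total [ 0.2 -0.3 -1.2] per row [ 0.2 -0.3 -1.2] rot/row [ 0.0048  0.0012 -0.0014]
```

{"method": "apply_moves", "body": {
  "motion": [
    {"offset": [0,0,2.5],"rotation": [0.003,0,0]},
    {"offset": [0,0,2.5],"rotation": [0.001,0,0]}
  ]
}}

```text
time: 32.13
tool_pos: [0.5756, 0.0087, 0.1399]
tool_rot: [3.14, 0.001, 1.478]
contact_force: [-5.0, -0.1, 9.5]
opening: 0.0119
```

```bash
python3 - <<'E'
from h import *
plan([.5752,.009,.144],1.479)
s=fixed("scene"); d=fixed("side")
cv2.imwrite("pics/r2.png",cv2.resize(s[0]["img"][150:280,210:430,::-1],None,fx=3.5,fy=3.5,interpolation=cv2.INTER_CUBIC))
cv2.imwrite("pics/r3.png",cv2.resize(d[0]["img"][180:320,240:400,::-1],None,fx=4,fy=4,interpolation=cv2.INTER_CUBIC))
E
```

```text
pose [0.5756 0.0087 0.1399] rot [3.1396e+00 1.4000e-03 1.4777e+00] F [-5.  -0.1  9.5] q6 -0.02 t 32.13
rows 1 total_tool_mm [ 0.2 -0.4 -4.1] rotvec [ 0.002  0.001 -0.001]
 after turning: total [ 0.2 -0.4 -4.1] per row [ 0.2 -0.4 -4.1] rot/row [ 0.002   0.0014 -0.0013]
```

View pics/r2.png

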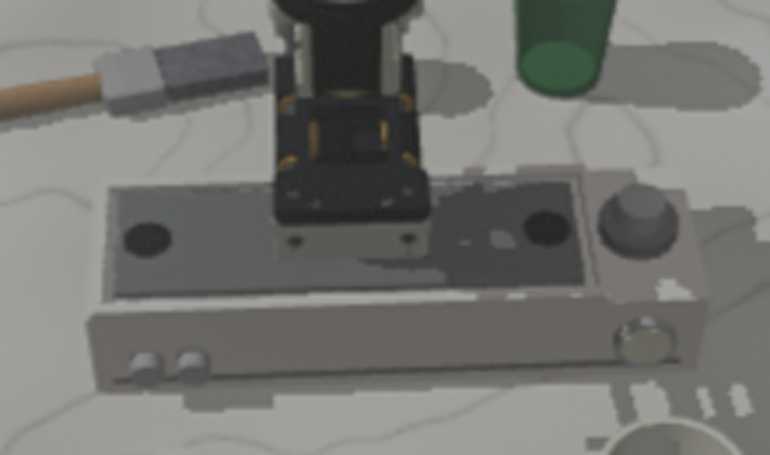

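View pics/r3.png

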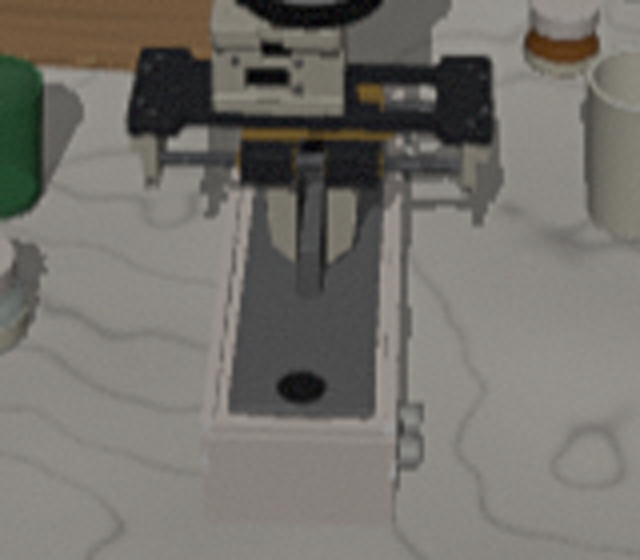

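The cover is inside the rim with even gaps all round. I'll release it and press the ends.

{"method": "apply_moves", "body": {
  "motion": [
    {"offset": [0,0,0],"rotation": [0,0,0]},
    {"offset": [0,0,0],"rotation": [0,0,0]},
    {"offset": [0,0,-1],"rotation": [0,0,0]},
    {"offset": [0,0,-8],"rotation": [0,0,0]},
    {"offset": [0,0,-20],"rotation": [0,0,0]},
    {"offset": [0,0,-25],"rotation": [0,0,0]},
    {"offset": [0,0,0],"rotation": [0,0,0]}
  ],
  "grip": 0.5
}}

```text
time: 32.82
tool_pos: [0.5756, 0.0088, 0.1962]
tool_rot: [3.141, 0.001, 1.478]
contact_force: [1.1, 0.7, 0.7]
opening: 0.0452
```

```bash
python3 - <<'E'
from h import *
p,W=wrist("s1")
print("left spot",.5767+.108*math.sin(.0922),.0078+.108*math.cos(.0922),"right",.5767-.108*math.sin(.0922),.0078-.108*math.cos(.0922))
plan([.5866,.1153,.18],1.479)
E
```

```text
left spot 0.5866434980012124 0.1153412797371311 right 0.5667565019987876 -0.0997412797371311
pose [0.5748 0.0088 0.1942] rot [-3.1401e+00  1.3000e-03  1.4777e+00] F [ 0.6 -0.5 -0.1] q6 -0.02 t 32.87
rows 3 total_tool_mm [107.1   1.9  14. ] rotvec [-0.001  0.001 -0.001]
 after turning: total [107.1   2.   14.2] per row [35.7  0.7  4.7] rot/row [-0.0005  0.0004 -0.0004]
```

View pics/s1.png

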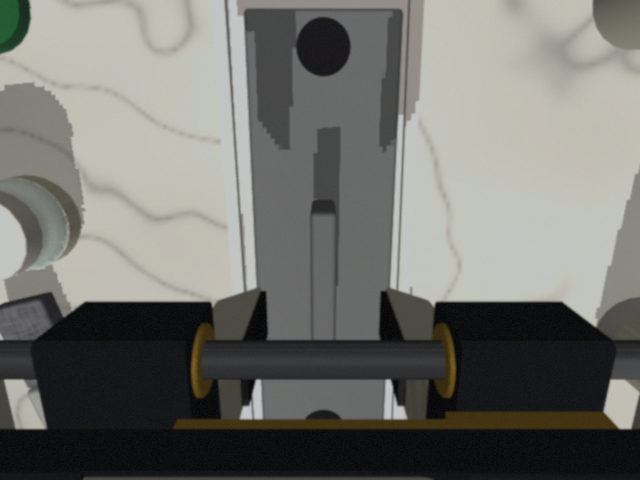

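{"method": "apply_moves", "body": {
  "motion": [
    {"offset": [30,0.5,0],"rotation": [0,0,0]},
    {"offset": [35,0.7,0],"rotation": [0,0,0]},
    {"offset": [30,0.7,0],"rotation": [0,0,0]},
    {"offset": [10,0,5],"rotation": [0,0,0]},
    {"offset": [0,0,5],"rotation": [0,0,0]},
    {"offset": [0,0,5],"rotation": [0,0,0]},
    {"offset": [0,0,0],"rotation": [0,0,0]}
  ],
  "grip": 1
}}

```text
time: 33.45
tool_pos: [0.5859, 0.1143, 0.1759]
tool_rot: [-3.138, 0.003, 1.475]
contact_force: [0.2, -0.0, 0.6]
opening: 0.0036
```

```bash
python3 - <<'E'
from h import *
plan([.5866,.1153,.135],1.479)
E
```

```text
pose [0.5859 0.1143 0.1759] rot [-3.1378  0.0032  1.4748] F [ 0.2 -0.   0.6] q6 0.16 t 33.45
rows 2 total_tool_mm [ 1.2  0.8 40.9] rotvec [-0.004  0.003 -0.004]
 after turning: total [ 1.1  0.6 40.9] per row [ 0.5  0.3 20.5] rot/row [-0.0019  0.0016 -0.0021]
```

{"method": "apply_moves", "body": {
  "motion": [
    {"offset": [1,0,10],"rotation": [-0.003,0.003,0]},
    {"offset": [0,0,12],"rotation": [0,0,0]},
    {"offset": [0,0,10],"rotation": [0,0,0]},
    {"offset": [0,0,5],"rotation": [0,0,0]},
    {"offset": [0,-0.3,4],"rotation": [0,0,0]},
    {"offset": [0,-0.3,4],"rotation": [0,0,0]}
  ]
}}

```text
time: 33.95
tool_pos: [0.5857, 0.1088, 0.1315]
tool_rot: [-3.142, 0.0, 1.467]
contact_force: [-17.3, 3.0, 54.8]
opening: 0.0
```

Left end is at its stop: tip z 0.0655, expected 0.066. Now the right end.

{"method": "apply_moves", "body": {
  "motion": [
    {"offset": [0,0,-2],"rotation": [0,0,0]},
    {"offset": [0,0,-20],"rotation": [0,0,0]},
    {"offset": [0,0,-30],"rotation": [0,0,0]},
    {"offset": [0,0,-20],"rotation": [0,0,0]},
    {"offset": [-35,0,0],"rotation": [0,0,0]},
    {"offset": [-38,0,0],"rotation": [0,0,0]},
    {"offset": [-38,0,0],"rotation": [0,0,0]},
    {"offset": [-38,0,0],"rotation": [0,0,0]},
    {"offset": [-38,0,0],"rotation": [0,0,0]},
    {"offset": [-20,0,0],"rotation": [0,0,0]},
    {"offset": [0,0,0],"rotation": [0,0,0]},
    {"offset": [0,0,0],"rotation": [0,0,0]}
  ]
}}

```text
time: 34.95
tool_pos: [0.564, -0.1093, 0.2122]
tool_rot: [3.131, 0.002, 1.467]
contact_force: [-0.1, -0.3, 0.3]
opening: 0.0003
```

```bash
python3 - <<'E'
from h import *
plan([.5668,-.0997,.16],1.479)
s=fixed("scene"); d=fixed("side")
cv2.imwrite("pics/t2.png",cv2.resize(s[0]["img"][150:280,210:430,::-1],None,fx=3.5,fy=3.5,interpolation=cv2.INTER_CUBIC))
E
```

```text
pose [ 0.564  -0.1093  0.2122] rot [3.1311e+00 1.7000e-03 1.4666e+00] F [-0.1 -0.3  0.3] q6 -0.22 t 34.95
rows 2 total_tool_mm [ 9.9  1.2 52.2] rotvec [ 0.01   0.002 -0.012]
 after turning: total [ 9.8  1.9 52.2] per row [ 4.9  0.9 26.1] rot/row [ 0.0052  0.0009 -0.0062]
```

View pics/t2.png

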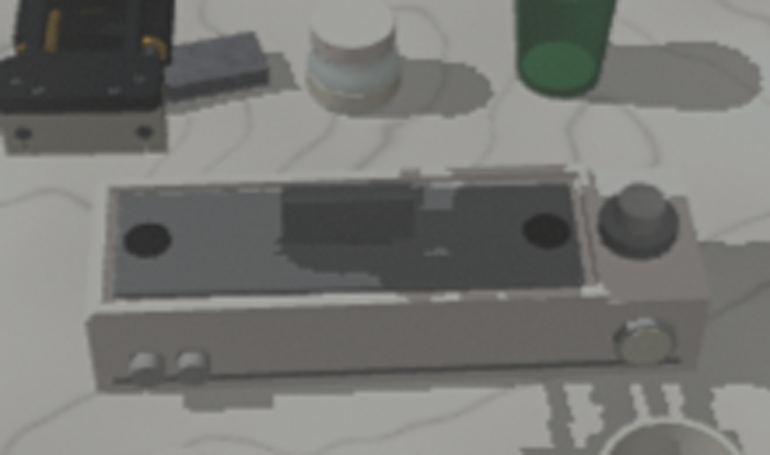

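{"method": "apply_moves", "body": {
  "motion": [
    {"offset": [5,1,10],"rotation": [0.01,0.002,-0.01]},
    {"offset": [5,1,20],"rotation": [0,0,0]},
    {"offset": [0,0,22],"rotation": [0,0,0]},
    {"offset": [0.5,0,12],"rotation": [0,0,0]},
    {"offset": [0.5,0,4],"rotation": [0,0,0]},
    {"offset": [0,0,0],"rotation": [0,0,0]}
  ]
}}

```text
time: 35.55
tool_pos: [0.5689, -0.0866, 0.1396]
tool_rot: [-3.14, -0.002, 1.492]
contact_force: [-0.5, -0.4, -0.1]
opening: 0.0003
```

```bash
python3 - <<'E'
from h import *
plan([.5668,-.0997,.132],1.479)
E
```

```text
pose [ 0.5689 -0.0866  0.1396] rot [-3.1404e+00 -2.4000e-03  1.4921e+00] F [-0.5 -0.4 -0.1] q6 -0.21 t 35.55
rows 1 total_tool_mm [-13.2  -1.1   7.6] rotvec [-0.001 -0.002  0.013]
 after turning: total [-13.2  -0.9   7.6] per row [-13.2  -0.9   7.6] rot/row [-0.0012 -0.0024  0.0131]
```

{"method": "apply_moves", "body": {
  "motion": [
    {"offset": [-8,-1,0],"rotation": [0,0,0.01]},
    {"offset": [-5,0,1],"rotation": [0,0,0]},
    {"offset": [-1,0,3],"rotation": [0,0,0]},
    {"offset": [-0.5,0,3],"rotation": [0,0,0]},
    {"offset": [0,0,3],"rotation": [0,0,0]}
  ]
}}

```text
time: 35.97
tool_pos: [0.5681, -0.1006, 0.1315]
tool_rot: [3.139, -0.002, 1.485]
contact_force: [-8.6, 3.1, 35.8]
opening: 0.0002
```

{"method": "apply_moves", "body": {
  "motion": [
    {"offset": [0,0,-2],"rotation": [0,0,0]},
    {"offset": [0,0,-20],"rotation": [0,0,0]},
    {"offset": [0,0,-30],"rotation": [0,0,0]},
    {"offset": [0,0,-20],"rotation": [0,0,0]},
    {"offset": [35,0,0],"rotation": [0,0,0]},
    {"offset": [38,0,0],"rotation": [0,0,0]},
    {"offset": [38,0,0],"rotation": [0,0,0]},
    {"offset": [38,0,0],"rotation": [0,0,0]},
    {"offset": [38,0,0],"rotation": [0,0,0]},
    {"offset": [25,0,0],"rotation": [0,0,0]},
    {"offset": [0,0,0],"rotation": [0,0,0]},
    {"offset": [0,0,0],"rotation": [0,0,0]}
  ]
}}

```text
time: 36.97
tool_pos: [0.5895, 0.1152, 0.2104]
tool_rot: [3.129, -0.003, 1.475]
contact_force: [-0.5, -0.1, -1.4]
opening: 0.0003
```

```bash
python3 - <<'E'
from h import *
plan([.5866,.1153,.14],1.479)
E
```

```text
pose [0.5895 0.1152 0.2104] rot [ 3.129e+00 -2.600e-03  1.475e+00] F [-0.5 -0.1 -1.4] q6 0.16 t 36.97
rows 2 total_tool_mm [-0.3 -3.7 70.3] rotvec [ 0.013 -0.003 -0.004]
 after turning: total [-0.1 -2.9 70.4] per row [-0.1 -1.4 35.2] rot/row [ 0.0063 -0.0013 -0.002 ]
```

{"method": "apply_moves", "body": {
  "motion": [
    {"offset": [0,-2,10],"rotation": [0.012,-0.003,0]},
    {"offset": [0.5,-1,20],"rotation": [0,0,0]},
    {"offset": [0.5,0,20],"rotation": [0,0,0]},
    {"offset": [0.5,0,12],"rotation": [0,0,0]},
    {"offset": [0.5,0,5],"rotation": [0,0,0]},
    {"offset": [0.5,0,3],"rotation": [0,0,0]},
    {"offset": [0,0,3],"rotation": [0,0,0]},
    {"offset": [0,0,2],"rotation": [0,0,0]}
  ]
}}

```text
time: 37.63
tool_pos: [0.5867, 0.1095, 0.1317]
tool_rot: [-3.14, 0.002, 1.466]
contact_force: [-6.9, 2.3, 20.3]
opening: 0.0007
```

{"method": "apply_moves", "body": {
  "motion": [
    {"offset": [0,0,-5],"rotation": [0,0,0]},
    {"offset": [0,0,-20],"rotation": [0,0,0]},
    {"offset": [0,0,-35],"rotation": [0,0,0]},
    {"offset": [0,0,-35],"rotation": [0,0,0]},
    {"offset": [0,0,-35],"rotation": [0,0,0]},
    {"offset": [-30,-20,-20],"rotation": [0,0,0]},
    {"offset": [-30,-30,0],"rotation": [0,0,0]},
    {"offset": [-30,-30,0],"rotation": [0,0,0]},
    {"offset": [0,-30,0],"rotation": [0,0,0]},
    {"offset": [0,0,0],"rotation": [0,0,0]},
    {"offset": [0,0,0],"rotation": [0,0,0]}
  ]
}}

```text
time: 38.55
tool_pos: [0.4658, 0.0263, 0.2957]
tool_rot: [3.127, 0.004, 1.463]
contact_force: [1.4, -0.4, 0.7]
opening: 0.0006
```

```bash
python3 - <<'E'
from h import *
s=fixed("scene"); d=fixed("side"); nets(s[0],["cover","cartridge_2"]);nets(d[0],["cover","cartridge_2"])
print(observe()["tool_pos"],observe()["contact_force"])
cv2.imwrite("pics/z1.png",s[0]["img"][:,:,::-1])
cv2.imwrite("pics/z2.png",cv2.resize(s[0]["img"][150:280,210:430,::-1],None,fx=3.5,fy=3.5,interpolation=cv2.INTER_CUBIC))
cv2.imwrite("pics/z3.png",cv2.resize(d[0]["img"][150:320,220:400,::-1],None,fx=3.5,fy=3.5,interpolation=cv2.INTER_CUBIC))
E
```

```text
cover [(0.56, [0.5727, 0.0154, 0.0604])]
cartridge_2 [(0.86, [0.4519, 0.3409, 0.0162]), (0.6, [0.5117, 0.3337, 0.0162]), (0.29, [0.8011, -0.0924, -0.0009]), (0.26, [0.453, 0.3481, -0.0001])]
cover [(0.58, [0.5709, 0.0159, 0.0582])]
cartridge_2 [(0.88, [0.5128, 0.333, 0.0237]), (0.71, [0.574, 0.0109, 0.0004])]
[0.46697452 0.02717715 0.29401104] [-0.34841219  0.99104222 -0.76656439]
```

View pics/z1.png

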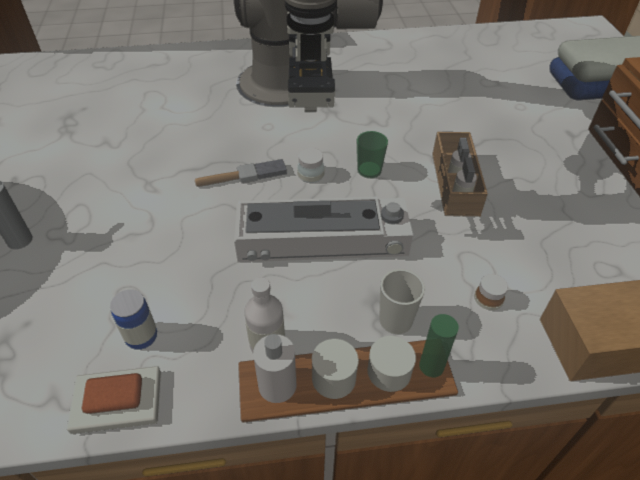

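View pics/z2.png

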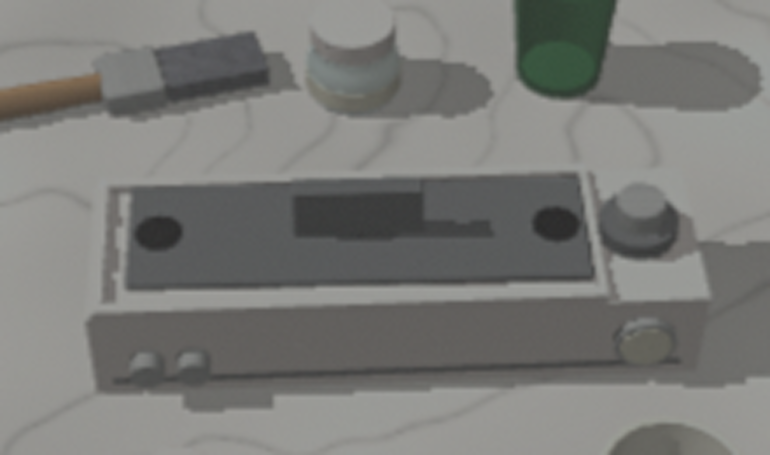

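View pics/z3.png

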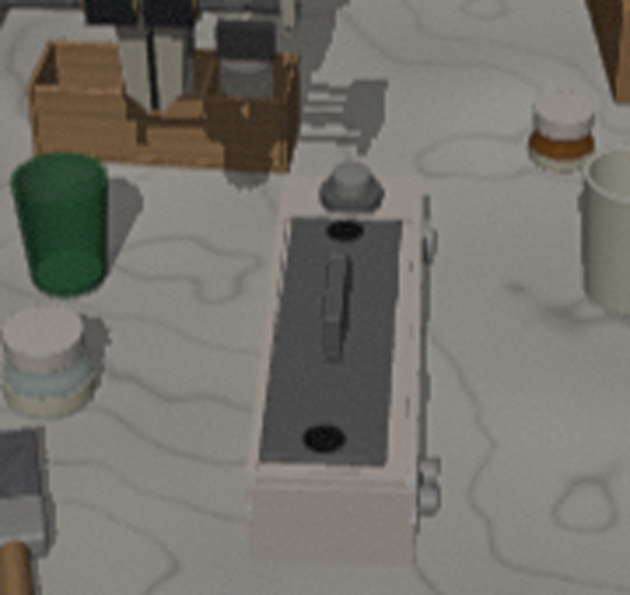

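```bash
python3 - <<'E'
from h import *
s=fixed("scene"); d=fixed("side")
S=[(255.1,216.6),(368.9,213.7)]; D=[(312.6,275.1),(318.6,216)]
P=[tri(s,S[i],d,D[i]) for i in (0,1)]
for x in P: print("tri",x.round(4))
for z in (.066,.0715):
  a=[ray(*s,u,z) for u in S]; b=[ray(*d,u,z) for u in D]
  for w in (a,b):
    v=w[1]-w[0]; print(z,((w[0]+w[1])/2).round(4),round(float(np.linalg.norm(v)),4),math.atan2(v[1],v[0]))
c,sn=math.cos(-.0922),math.sin(-.0922)
def loc(X): dx,dy=X[0]-.5765,X[1]-.008; return (c*dx+sn*dy,-sn*dx+c*dy)
print([np.round(loc(x),4) for x in P])
E
```

```text
tri [ 0.5616 -0.0935  0.0664]
tri [0.5826 0.121  0.0663]
0.066 [0.5712 0.0141 0.066 ] 0.2161 1.4771210312072078
0.066 [0.5723 0.0135 0.066 ] 0.2144 1.4710292143038088
0.0715 [0.5765 0.0134 0.0715] 0.2145 1.477121031207207
0.0715 [0.5721 0.0065 0.0715] 0.2129 1.4710292143038088
[array([-0.0055, -0.1025]), array([-0.0044,  0.1131])]
```

The cover has shifted about 5 mm toward −x and +y since the presses. It is still flat, with both dots triangulating to z 0.066. I'll take a closer look.

```bash
python3 - <<'E'
from h import *
plan([.574,-.01,.26],1.479)
E
```

```text
pose [0.4667 0.0272 0.2939] rot [3.1308 0.0037 1.4644] F [ 0.5 -0.6  0.1] q6 0.0 t 38.95
rows 4 total_tool_mm [-25.4 110.3  35.1] rotvec [ 0.011  0.004 -0.015]
 after turning: total [-27.2 110.3  33.9] per row [-6.8 27.6  8.5] rot/row [ 0.0027  0.001  -0.0036]
```

{"method": "apply_moves", "body": {
  "motion": [
    {"offset": [-7,28,0],"rotation": [0.01,0.004,-0.012]},
    {"offset": [-7,28,0],"rotation": [0,0,0]},
    {"offset": [-7,28,0],"rotation": [0,0,0]},
    {"offset": [-6,24,0],"rotation": [0,0,0]},
    {"offset": [0,0,0],"rotation": [0,0,0]},
    {"offset": [0,0,0],"rotation": [0,0,0]}
  ],
  "grip": 0.5
}}

```text
time: 39.45
tool_pos: [0.5763, -0.0099, 0.2906]
tool_rot: [-3.136, -0.001, 1.481]
contact_force: [0.3, -0.3, -0.7]
opening: 0.0361
```

```bash
python3 - <<'E'
from h import *
p,W=wrist("y1"); plan([.572,.012,.2],1.479)
E
```

```text
pose [ 0.576  -0.0099  0.2904] rot [-3.1363e+00 -8.0000e-04  1.4807e+00] F [-0.1 -0.1  0.6] q6 -0.06 t 39.5
rows 3 total_tool_mm [21.3 -5.5 90.5] rotvec [-0.005 -0.001  0.002]
 after turning: total [21.4 -6.  90.4] per row [ 7.1 -2.  30.1] rot/row [-0.0018 -0.0003  0.0006]
```

View pics/y1.png

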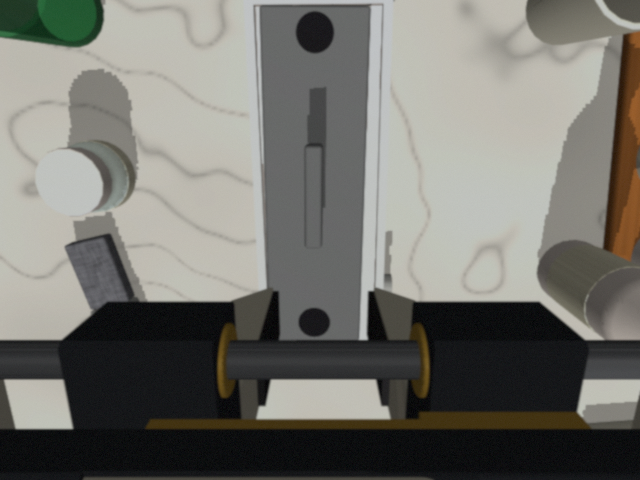

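The cover lies flat and square inside the rim but close to its −x side (wrist px 262 versus 368 on the other side). I'll re-centre it by the handle without lifting.

{"method": "apply_moves", "body": {
  "motion": [
    {"offset": [11,-3,0],"rotation": [-0.005,0,0]},
    {"offset": [11,-3,25],"rotation": [0,0,0]},
    {"offset": [0,0,35],"rotation": [0,0,0]},
    {"offset": [0,0,35],"rotation": [0,0,0]},
    {"offset": [0,0,20],"rotation": [0,0,0]},
    {"offset": [0,0,8],"rotation": [0,0,0]},
    {"offset": [0,0,0],"rotation": [0,0,0]}
  ],
  "grip": 0.5
}}

```text
time: 40.08
tool_pos: [0.5673, 0.0211, 0.1672]
tool_rot: [3.136, -0.003, 1.484]
contact_force: [-0.2, 0.6, 1.0]
opening: 0.0458
```

```bash
python3 - <<'E'
from h import *
p,W=wrist("y2"); plan([.573,.0135,.139],1.479)
E
```

```text
pose [0.5677 0.0211 0.1681] rot [ 3.1347e+00 -2.7000e-03  1.4841e+00] F [-0.5  0.8  0.1] q6 -0.01 t 40.13
rows 1 total_tool_mm [-7.2  5.8 29.2] rotvec [ 0.007 -0.003  0.005]
 after turning: total [-7.1  6.  29.1] per row [-7.1  6.  29.1] rot/row [ 0.0069 -0.0027  0.0051]
```

View pics/y2.png

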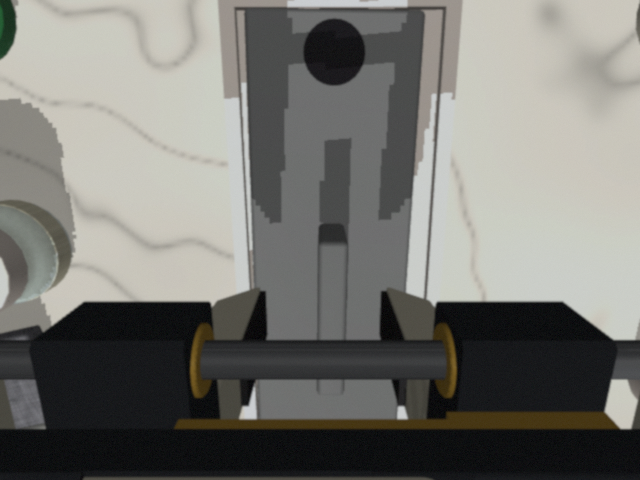

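{"method": "apply_moves", "body": {
  "motion": [
    {"offset": [-4,3,6],"rotation": [0.007,-0.003,0.005]},
    {"offset": [-3,2,10],"rotation": [0,0,0]},
    {"offset": [0,0,8],"rotation": [0,0,0]},
    {"offset": [0,0,3],"rotation": [0,0,0]}
  ]
}}

```text
time: 40.47
tool_pos: [0.5751, 0.0134, 0.145]
tool_rot: [3.131, 0.001, 1.479]
contact_force: [0.1, -0.4, -0.0]
opening: 0.0459
```

```bash
python3 - <<'E'
from h import *
plan([.5745,.0135,.139],1.479)
E
```

```text
pose [0.5751 0.0134 0.145 ] rot [3.1315e+00 8.0000e-04 1.4792e+00] F [ 0.1 -0.4 -0. ] q6 -0.02 t 40.47
rows 1 total_tool_mm [ 0.1 -0.7  6. ] rotvec [0.01  0.001 0.   ]
 after turning: total [ 0.1 -0.6  6. ] per row [ 0.1 -0.6  6. ] rot/row [0.0101 0.0008 0.0002]
```

{"method": "apply_moves", "body": {
  "motion": [
    {"offset": [0,-0.5,3],"rotation": [0.008,0,0]},
    {"offset": [0,0,1],"rotation": [0.001,0,0]},
    {"offset": [0,0,0.5],"rotation": [0.001,0,0]},
    {"offset": [0,0,0.5],"rotation": [0.001,0,0]},
    {"offset": [0,0,0.5],"rotation": [0,0,0]},
    {"offset": [0,0,0.5],"rotation": [0,0,0]},
    {"offset": [0,0,0.5],"rotation": [0,0,0]}
  ],
  "grip": 1,
  "grip_force": 25
}}

```text
time: 41.05
tool_pos: [0.5744, 0.0129, 0.1386]
tool_rot: [-3.139, 0.001, 1.479]
contact_force: [-3.0, 0.1, 6.2]
opening: 0.0118
```

{"method": "apply_moves", "body": {
  "motion": [
    {"offset": [-2,0,0.5],"rotation": [0,0,0]},
    {"offset": [-2,0,0.5],"rotation": [0,0,0]},
    {"offset": [-1.5,0,0.5],"rotation": [0,0,0]},
    {"offset": [0,0,1],"rotation": [0,0,0]}
  ]
}}

```text
time: 41.38
tool_pos: [0.5747, 0.0088, 0.1386]
tool_rot: [3.14, -0.002, 1.479]
contact_force: [-5.8, 0.9, 15.1]
opening: 0.0118
```

```bash
python3 - <<'E'
from h import *
plan([.5745,.008,.139],1.479)
p,W=wrist("y3")
E
```

```text
pose [0.5747 0.0088 0.1386] rot [ 3.1405e+00 -1.7000e-03  1.4790e+00] F [-5.8  0.9 15.1] q6 -0.03 t 41.38
rows 1 total_tool_mm [-0.9 -0.2 -0.4] rotvec [ 0.001 -0.002  0.   ]
 after turning: total [-0.9 -0.2 -0.4] per row [-0.9 -0.2 -0.4] rot/row [ 0.0011 -0.0017  0.    ]
```

View pics/y3.png

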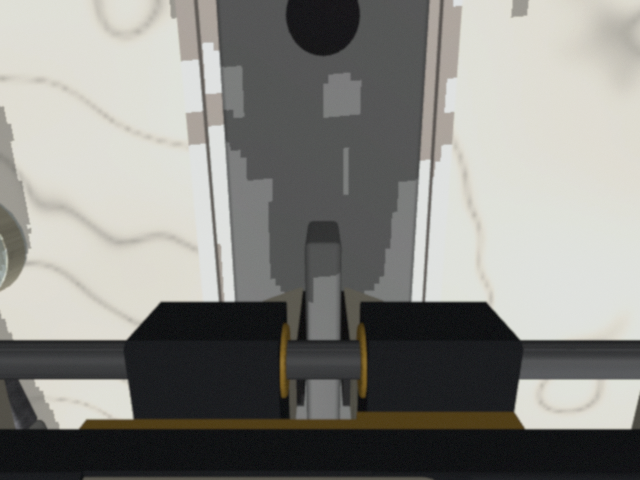

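Gaps are now even on both sides and the cover is held at its stop with 15 N down. I'll release and rise straight up.

{"method": "apply_moves", "body": {
  "motion": [
    {"offset": [0,0,0.3],"rotation": [0,0,0]},
    {"offset": [0,0,0],"rotation": [0,0,0]},
    {"offset": [0,0,0],"rotation": [0,0,0]},
    {"offset": [0,0,-1],"rotation": [0,0,0]},
    {"offset": [0,0,-8],"rotation": [0,0,0]},
    {"offset": [0,0,-25],"rotation": [0,0,0]},
    {"offset": [0,0,-35],"rotation": [0,0,0]},
    {"offset": [0,0,-35],"rotation": [0,0,0]},
    {"offset": [0,0,-25],"rotation": [0,0,0]},
    {"offset": [0,-35,0],"rotation": [0,0,0]},
    {"offset": [0,-35,0],"rotation": [0,0,0]},
    {"offset": [0,-30,0],"rotation": [0,0,0]}
  ],
  "grip": 0.5
}}

```text
time: 42.43
tool_pos: [0.4778, 0.015, 0.2749]
tool_rot: [3.134, 0.001, 1.477]
contact_force: [0.3, -0.8, -0.4]
opening: 0.0458
```

```bash
python3 - <<'E'
from h import *
s=fixed("scene"); d=fixed("side")
print(observe()["tool_pos"],observe()["contact_force"])
cv2.imwrite("pics/x2.png",cv2.resize(s[0]["img"][150:280,210:430,::-1],None,fx=3.5,fy=3.5,interpolation=cv2.INTER_CUBIC))
cv2.imwrite("pics/x3.png",cv2.resize(d[0]["img"][150:320,220:400,::-1],None,fx=3.5,fy=3.5,interpolation=cv2.INTER_CUBIC))
E
```

```text
[0.47488943 0.01570189 0.27437524] [-0.42642762  0.40410127 -1.03484447]
```

View pics/x2.png

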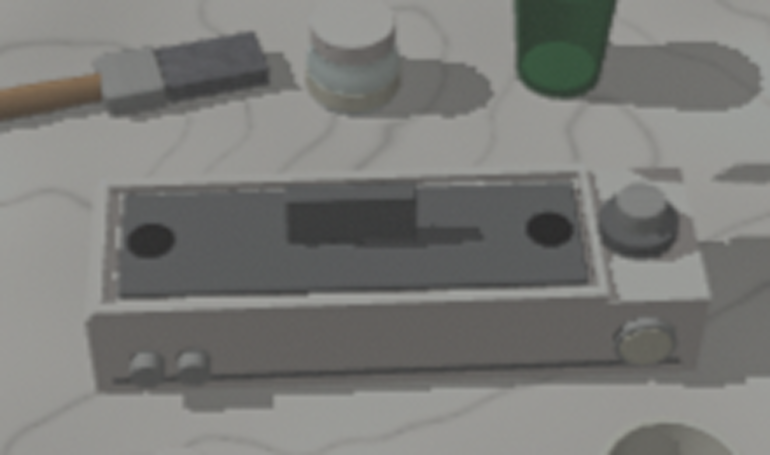

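View pics/x3.png

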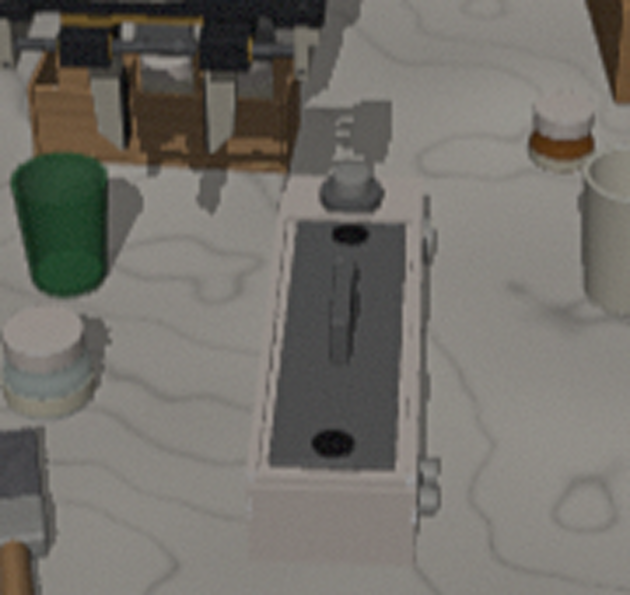

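```bash
python3 - <<'E'
from h import *
s=fixed("scene"); d=fixed("side")
print(tri(s,(252.9,218.6),d,(315.1,276.6)).round(4),tri(s,(366.9,215.4),d,(320,216.9)).round(4))
print(observe()["qvel"].round(3)); print(hand_in())
E
```

```text
[ 0.5665 -0.0981  0.0663] [0.5859 0.1166 0.0662]
[-0.003  0.035 -0.042 -0.001 -0.004  0.   ]
the job is handed in; nothing more can be done
None
```

The job is handed in at about 43 s of the 210 s allowed; no verdict is reported, so this rests on my own checks.

- **Plunger:** I pressed it to its stop first. The fingertips reached z 0.075 m with 33 N, where the stop was expected at 0.076 m.
- **Cartridges:** Port 1 was empty. Cartridges 3 and 2 were turned anticlockwise to the console's x axis, lifted out, and stood bar up in separate crate cells.
- **Cover:** I laid it inside the rim and pressed the left end, the right end, then the left again. The tips stopped at z 0.0655–0.0657 m with 20–55 N. The lowering and a first 3 mm push were by the handle, so the pads were only pushed through the cover.

**Last checks:**
- Both cover dots triangulate to z 0.066 m, which means seated and level. The cover is centred within about 2 mm of the estimated deck centre and square to it.
- The last full picture, taken just before the re-centring below, showed the toiletries where they started.
- The arm stood clear with no contact force.

**Disagreement:** After the end presses the cover had slid about 5 mm within the rim's play, for a reason I could not see. I slid it back by the handle without lifting it and held it down with 15 N. I did not press the ends again after that.

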